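# Fetch the weighing jar from behind the bottles

### The arm

A 6-joint arm with a two-finger parallel gripper is mounted at the origin on the work surface. World frame = base frame: x ahead of the robot, y to its left, z up, the work surface at z = 0. Lengths are in m, angles in rad, forces in N, time in s.
With the tool pointing down it reaches from about 0.25 to 0.725 m from the base axis. Payload 4 kg.
Tool frame: the origin (TCP) lies midway between the tips of the shut fingers; the grasp point (between the pads) lies 19 mm behind it; z points along the fingers, y is the line along which they close (so a half turn about z gives the same grasp; the last joint's range is limited). The gripper opens to 85 mm and grips with 20 to 120 N. Pads are 22 mm wide; open, the fingers measure 114 mm over their backs; the gripper's body (76 mm by 85 mm) begins 54 mm behind the grasp point. The pads swing forward as they close: fully open they stand 13 mm farther back than shut.
Start: joints at [1.154, 0.241, 0.005, 1.335, 0, 1.571], TCP at [0.202, 0.457, 0.231] pointing down, gripper open.
Joint ranges: [-2.72, 2.72], [-1.05, 1.87], [-1.09, 1.28], [-1.99, 2.15], [-1.42, 1.44], [-3.14, 3.14]. Speed limits (rad/s): [2.79, 2.79, 3.14, 3.14, 3.14, 3.14].

### API

Orientations are given as a unit quaternion [x, y, z, w].
In Python, from workcell import bot, camera, job_done gives the robot as it stands.
- The arm moves only by the tool carry_out, never from a script. Its argument "plan" is a list of rows, each an object of numbers: "dx", "dy", "dz": the shift along the tool's x, y, z in mm; "twist": the turn about the tool's z in degrees; "fingers": the closure, from -1 (fully open) to 1 (shut). In form: [{"dx": .., "dy": .., "dz": .., "twist": .., "fingers": ..}, ...]. A call has exactly 5 rows; each row is the pose to reach, as a shift and turn from the pose commanded when the call began, along the tool's axes at that moment; what a row does not reach only later rows make up. A row lasts 1/12 s, in which the tool goes at most 41.7 mm and 7.16 degrees, less where a joint would pass 70% of its speed; a pose out of reach is approached as far as the arm can. A call with a gripper value outside its range is refused whole. The fingers move at their own pace and stop on an object; the grip force is fixed at half the most. Time passes only in rows, so rows that repeat a pose let the fingers close, or fill a call up. It gives the time, the measured TCP pose, the force, the opening and the grip force at its end, in the units of the state.
- bot.get_obs(): the state, without advancing time (a new reading comes with each control period).
- camera(name): name is "scene" or "side" or "wrist"; returns a dict with "image" (400x640x3 uint8, red, green, blue), "intrinsics" (3x3 intrinsics, pixels), "eye" and "attitude" of the camera in the world. Camera axes: x right, y down, z forward; pixel columns grow to the right and rows downward; lengths in m; the calibration is good to about 2 mm. A picture is of the moment at which its call begins. There is no depth.
- job_done(): hands the job in; it is judged then, once.
The state is a dict: "clock": time; "joint_pos": joint angles; "joint_vel": joint speeds; "tau": joint torques, N m; "eef_pos": TCP position; "tool_rot": TCP orientation; "ft_force": force on the tool from outside, world axes, zero at the start; "ft_torque": the same for the moment, N m; "grip_width": finger opening in m; "grasp_force": force on a finger pad.
Only numpy, scipy, OpenCV 4.12 (cv2) and the standard library are available. Lean on these libraries where they do the work, as an engineer would, in place of code of your own. Each camera call takes 0.05 s, during which the arm holds its last target. There are 200 camera calls.

### The job

Get the small brass-lidded jar from the back of the wooden bottle stand onto the balance: first clear all three blue-capped containers off the stand into the steel tray, leaving the jar where it is, then, while they wait there, set the jar gently on the middle of the balance pan. Afterwards put every container back upright on the very pad it stood on at the start, in the middle of the pad, leaving the jar on the pan. Do not tip anything over, and leave the beaker and the tube rack alone.

Things in the scene. Friction and masses are not known exactly. Their poses are not given: they have to be found in the camera images.
- round_bottle: White plastic, with a round blue cap (34 diameter, the top 28, on the centre line) to grip it by; the same cap on all three containers, which differ in shape. Origin: centre of the underside; z up. Round straight-sided bottle, 48 diameter, shoulder from 82 up, 128 high in all. 0.11 to 0.23 kg. Starts in the middle of one of the stand's three large pads; which one varies.
- square_bottle: White plastic, with a round blue cap (34 diameter, the top 28, on the centre line) to grip it by; the same cap on all three containers, which differ in shape. Origin: centre of the underside; z up. Square bottle, 46 x 46 (x, y along its sides), flat shoulder at 78, 120 high in all. 0.12 to 0.26 kg. Starts in the middle of one of the stand's three large pads; which one varies.
- flask: White plastic, with a round blue cap (34 diameter, the top 28, on the centre line) to grip it by; the same cap on all three containers, which differ in shape. Origin: centre of the underside; z up. Conical flask, 62 diameter at the foot narrowing to a 28 neck at 75, 123 high in all. 0.10 to 0.21 kg. Starts in the middle of one of the stand's three large pads; which one varies.
- jar: Small squat clear-glass weighing jar with a flat brass lid: plain cylinder 42 diameter, 44 high in all, lid the top 8 (same diameter, fixed on, a white disc in its middle). Origin: centre of the underside; z up. Starts on the small pad of the stand, hemmed in by the three taller containers. 0.06 to 0.13 kg.
- stand: Fixed pale wooden board 210 x 210, 12 thick, lip 34 high, 8 thick, on its far (+x) edge. Origin: centre of its underside, on the bench; x points to the lip, away from the robot. Black round pads flush with the top: three of 66 diameter centred at (x, y) = (-22, 0), (20, 56), (20, -56), one under each container, and one of 48 at (40, 0) under the jar. Stand, tray and balance swap places.
- tray: Fixed empty shallow steel tray, the side area: outside 158 (x) x 198 (y), rim 16 high, walls and floor 4 thick. Origin: centre of the underside, on the bench. The three containers fit in it standing free of each other.
- balance: Fixed white laboratory balance with a round steel pan, 120 diameter, flat, no rim. Origin: on the pan's axis, at bench height; the pan's top is 70 above it. The housing (top at 54) reaches from 135 in front of the axis (-x, towards the robot, with the display) to 85 behind it, and 90 to either side.
- beaker: Bystander: loose clear-glass beaker, 60 diameter at the rim, 70 high, beyond the work. Origin: centre of the underside.
- tube_rack: Bystander: loose white rack 50 (x) x 120 (y) with three upright blue-capped tubes, 104 high, beyond the work. Origin: centre of the underside.

How it is judged:
By the outcome, as a careful person would: the job done as asked, in the order asked, and still so for the second after the job is handed in, with the robot touching nothing.
It also fails if it takes over 144 s, if anything falls off the work surface, if the arm or the gripper's body presses on something with over 40 N, if the wrist force passes 120 N, or if a joint passes its speed limit or range.

## Working session

There is one attempt and no reset: what is moved stays moved. The work goes in short steps, Python scripts to look and compute and a tool call to move; the robot and the scene stay as the last step left them, time stands still between calls to the robot, and variables do not carry over. Pictures are saved under pics/ and viewed, at most 14 in all, crops included, and the job is handed in when it is done.

Besides the shell and the picture viewer there is one more tool, called after "Request:" as name([rows], argument=value, ...), one row to a line, values as JSON. carry_out: Moves the arm, as the interface text tells. Its arguments: {"type":"object","properties":{"plan":{"type":"array","items":{"type":"object","properties":{"dx":{"type":"number"},"dy":{"type":"number"},"dz":{"type":"number"},"twist":{"type":"number"},"fingers":{"type":"number"}}}}},"required":["plan"]}

```bash
mkdir -p pics; ls; cat > h.py <<'E'
import numpy as np, cv2
from workcell import bot, camera, job_done
from scipy.spatial.transform import Rotation as R
def snap(name,fn=None):
    c=camera(name)
    if fn: cv2.imwrite('pics/'+fn,c['image'][:,:,::-1])
    return c
def rot(c):
    a=np.array(c['attitude'],float)
    return a if a.shape==(3,3) else R.from_quat(a).as_matrix()
def cast(c,uv,z):
    d=rot(c)@np.linalg.solve(c['intrinsics'],[uv[0],uv[1],1.]);e=np.array(c['eye'])
    return e+d*(z-e[2])/d[2]
def proj(c,p):
    q=c['intrinsics']@(rot(c).T@(np.array(p)-c['eye']));return q[:2]/q[2]
def blobs(m,amin=40):
    n,l,s,ce=cv2.connectedComponentsWithStats(m.astype(np.uint8))
    return [(s[i],ce[i]) for i in range(1,n) if s[i][4]>amin]
E
python3 - <<'E'
from h import *
for n in ('scene','side'):
    c=snap(n,n+'0.png'); print(n,c['eye'],c['attitude'],c['intrinsics'])
o=bot.get_obs(); print(o)
E
```

```text
pics
scene [ 1.35428494 -0.03107856  0.51581806] [ 0.63265893  0.60094805 -0.3405117  -0.35022264] [[368.99652492   0.         322.83653721]
 [  0.         368.99652492 196.88607607]
 [  0.           0.           1.        ]]
side [0.44560418 0.69954808 0.6267208 ] [-0.1128632   0.89665599 -0.42511243  0.05049115] [[395.51860342   0.         316.66558244]
 [  0.         395.51860342 200.5004173 ]
 [  0.           0.           1.        ]]
{'clock': 0.1, 'joint_pos': array([1.15398574e+00, 2.41313493e-01, 3.89613748e-03, 1.33522220e+00,
       3.84103660e-06, 1.57079908e+00]), 'joint_vel': array([-0.00072178, -0.00069168,  0.00330019,  0.00113751,  0.00011215,
       -0.00122044]), 'tau': array([ 1.27885100e-04, -3.73138583e+01,  2.53009862e+01,  1.08595353e-02,
        5.11927124e-05,  1.45708793e-05]), 'eef_pos': array([0.20219681, 0.45668422, 0.23052824]), 'tool_rot': array([ 2.06901226e-01,  9.78361402e-01, -9.01275877e-04, -1.92559784e-04]), 'ft_force': array([0.23879065, 0.31224854, 0.25119058]), 'ft_torque': array([ 0.0416476 , -0.05299571,  0.01003922]), 'grasp_force': 0.0, 'grip_width': 0.08536427477951615}
```

View pics/scene0.png

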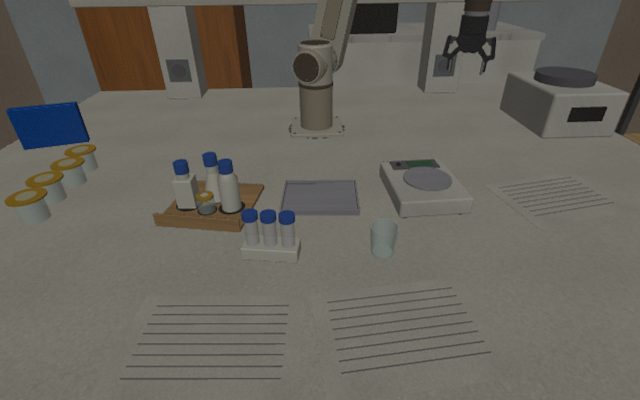

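View pics/side0.png

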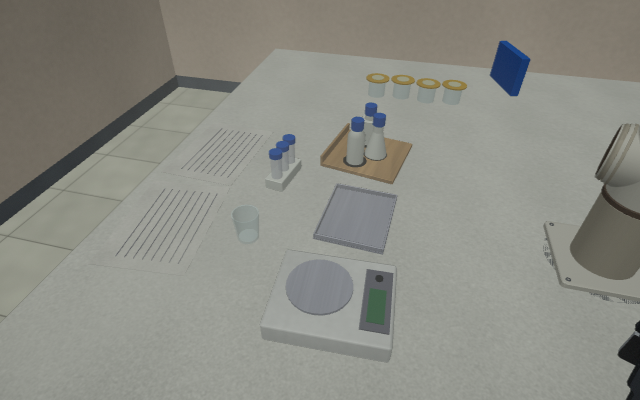

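The scene view shows, from left to right, the square bottle (cap 181,167), flask (210,159) and round bottle (226,167), with the jar at (206,203). The tray is at (320,197), the pan at (428,179), the rack at (270,240) and the beaker at (384,238). The side view shows the pan at (319,286), the tray at (357,217) and the stand at (367,155).

```bash
cat > m.py <<'E'
from h import *
o=dict(round=.126,square=.118,flask=.121)
cs={n:snap(n) for n in('scene','side')}
for n,c in cs.items():
    hsv=cv2.cvtColor(c['image'],cv2.COLOR_RGB2HSV)
    m=(hsv[...,0]>105)&(hsv[...,0]<130)&(hsv[...,1]>130)
    for s,ce in blobs(m): print(n,'blue',s,ce.round(1),[cast(c,ce,z)[:2].round(3).tolist() for z in (.126,.118)])
    pts={'scene':[(428,179),(320,197),(190,215),(250,200),(206,196),(400,190)],'side':[(319,286),(357,217),(340,165),(390,165),(280,320)]}[n]
    for p in pts: print(p,hsv[p[1],p[0]])
    def flood(p,t):
        im=cv2.GaussianBlur(c['image'],(3,3),0);mk=np.zeros((402,642),np.uint8)
        cv2.floodFill(im,mk,p,0,(t,)*3,(t,)*3,4|cv2.FLOODFILL_MASK_ONLY|cv2.FLOODFILL_FIXED_RANGE|(1<<8))
        k=mk[1:-1,1:-1]; return max(cv2.findContours(k,0,2)[0],key=cv2.contourArea)
    for p,z,what in ((pts[0],.07,'pan'),(pts[1],.004,'tray')):
        q=flood(p,16); 
        w=np.array([cast(c,u[0],z)[:2] for u in q],np.float32)
        print(n,what,'circ',np.round(cv2.minEnclosingCircle(w),3) if 0 else cv2.minEnclosingCircle(w),'rect',cv2.minAreaRect(w))
    wood=(hsv[...,0]>5)&(hsv[...,0]<22)&(hsv[...,1]>60)
    wood[:130 if n=='side' else 178]=0; 
    if n=='scene': wood[:,:150]=0; wood[:,270:]=0
    else: wood[:,:310]=0;wood[185:]=0
    q=max(cv2.findContours(wood.astype(np.uint8),0,2)[0],key=cv2.contourArea)
    h=cv2.approxPolyDP(cv2.convexHull(q),2.5,True)[:,0]
    for u in h: print('wood',u,cast(c,u,.012)[:2].round(3),cast(c,u,.034)[:2].round(3),cast(c,u,0)[:2].round(3))
a,b=cs['scene'],cs['side']
E
python3 m.py
```

```text
scene blue [   6  102   83   47 2858] [ 48.1 124.7] [[0.249, -0.818], [0.227, -0.834]]
scene blue [203 152  14  15 165] [209.4 159. ] [[0.525, -0.275], [0.508, -0.28]]
scene blue [217 159  16  15 188] [224.8 166. ] [[0.566, -0.23], [0.55, -0.234]]
scene blue [173 160  16  15 187] [180.4 166.8] [[0.563, -0.334], [0.547, -0.34]]
scene blue [241 209  17  14 181] [249.  215.3] [[0.777, -0.147], [0.765, -0.149]]
scene blue [260 210  16  14 186] [267.6 216.1] [[0.781, -0.112], [0.77, -0.114]]
scene blue [279 211  15  14 183] [286.1 217.1] [[0.787, -0.077], [0.775, -0.078]]
(428, 179) [140   8  97]
(320, 197) [150   3  94]
(190, 215) [ 18 118  95]
(250, 200) [ 17 121 112]
(206, 196) [ 21 107 114]
(400, 190) [ 23  18 115]
scene pan circ ((0.5393146872520447, 0.2544739246368408), 0.08188147097826004) rect ((0.5542049407958984, 0.25663313269615173), (0.1309051215648651, 0.1340791881084442), 4.103194236755371)
scene tray circ ((0.5664157867431641, -0.036223188042640686), 0.19555726647377014) rect ((0.5631974935531616, -0.042440250515937805), (0.27433812618255615, 0.3202412724494934), 81.1956405
[... 981 characters left out ...]

side pan circ ((0.5480301976203918, 0.26664984226226807), 0.06239474564790726) rect ((0.5477027893066406, 0.2665656805038452), (0.12000636756420135, 0.1229276955127716), 14.415014266967773)
side tray circ ((0.5228846073150635, -0.009337390772998333), 0.13516992330551147) rect ((0.5226768255233765, -0.00995585322380066), (0.22247722744941711, 0.16573280096054077), 87.00894927978516)
wood [321 155] [ 0.665 -0.231] [ 0.657 -0.198] [ 0.669 -0.249]
wood [342 130] [ 0.635 -0.388] [ 0.629 -0.349] [ 0.639 -0.409]
wood [411 144] [ 0.42  -0.358] [ 0.421 -0.32 ] [ 0.419 -0.378]
wood [392 183] [ 0.455 -0.148] [ 0.454 -0.118] [ 0.455 -0.165]
wood [321 165] [ 0.653 -0.182] [ 0.646 -0.15 ] [ 0.657 -0.199]
```

Request:
carry_out([
  {"dx": -25,"dy": -23,"dz": -12,"twist": 7,"fingers": -1},
  {"dx": -51,"dy": -45,"dz": -24,"twist": 14,"fingers": -1},
  {"dx": -76,"dy": -68,"dz": -36,"twist": 21,"fingers": -1},
  {"dx": -101,"dy": -90,"dz": -48,"twist": 28,"fingers": -1},
  {"dx": -127,"dy": -113,"dz": -60,"twist": 35,"fingers": -1},
])

```text
clock: 0.62
eef_pos: [0.2729, 0.3011, 0.2916]
tool_rot: [0.494, 0.87, -0.0, -0.0]
ft_force: [1.8, 0.5, 0.5]
grip_width: 0.0854
grasp_force: 0.0
```

Request:
carry_out([
  {"dx": -37,"dy": -4,"dz": 0,"twist": 7,"fingers": -1},
  {"dx": -75,"dy": -8,"dz": 0,"twist": 14,"fingers": -1},
  {"dx": -112,"dy": -12,"dz": 0,"twist": 21,"fingers": -1},
  {"dx": -150,"dy": -16,"dz": 0,"twist": 28,"fingers": -1},
  {"dx": -187,"dy": -19,"dz": 0,"twist": 35,"fingers": -1},
])

```text
clock: 1.03
eef_pos: [0.3533, 0.1307, 0.2915]
tool_rot: [0.733, 0.681, 0.0, 0.0]
ft_force: [0.5, -0.0, 0.3]
grip_width: 0.0853
grasp_force: 0.0
```

Request:
carry_out([
  {"dx": -35,"dy": 20,"dz": 0,"twist": 3,"fingers": -1},
  {"dx": -70,"dy": 41,"dz": 0,"twist": 5.9,"fingers": -1},
  {"dx": -104,"dy": 61,"dz": 0,"twist": 5.9,"fingers": -1},
  {"dx": -139,"dy": 82,"dz": 0,"twist": 5.9,"fingers": -1},
  {"dx": -174,"dy": 102,"dz": 0,"twist": 5.9,"fingers": -1},
])

```text
clock: 1.45
eef_pos: [0.4436, -0.05, 0.2913]
tool_rot: [0.765, 0.644, 0.0, 0.0]
ft_force: [0.8, 0.7, 0.2]
grip_width: 0.0855
grasp_force: 0.0
```

```bash
python3 - <<'E'
from h import *
c=snap('wrist','w1.png'); o=bot.get_obs()
print(o['clock'],o['eef_pos'],o['tool_rot'],o['joint_pos']); print(c['eye'],rot(c).round(3),c['intrinsics'])
E
```

```text
1.5 [ 0.44655254 -0.055988    0.29065914] [ 0.76701888  0.64161825 -0.00087237  0.00270196] [-0.12137727  0.11990901  0.01019514  1.45833167 -0.00496789  1.62698943]
[0.4578792  0.02919899 0.43304767] [[ 0.985 -0.162 -0.054]
 [-0.17  -0.936 -0.308]
 [-0.001  0.313 -0.95 ]] [[312.68693915   0.         320.85724739]
 [  0.         312.68693915 199.22738583]
 [  0.           0.           1.        ]]
```

View pics/w1.png

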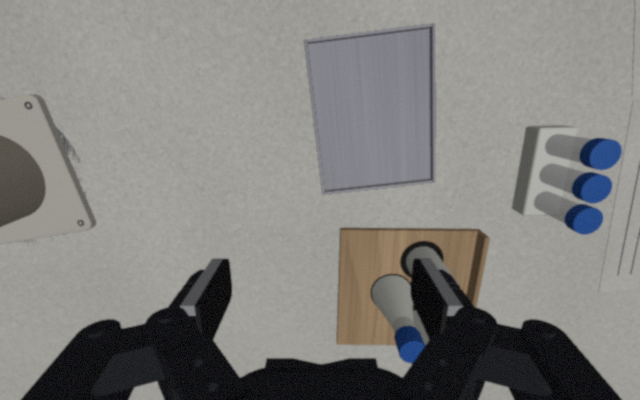

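The wrist view shows the tray's corners at about (306,42), (432,25), (433,181) and (323,192). The stand lies square to the image, with its +y corners at (340,229) and (478,230), so its yaw matches mine.

```bash
python3 - <<'E'
from h import *
c=snap('wrist'); o=bot.get_obs(); print(o['eef_pos'],o['tool_rot'])
w=np.array([cast(c,p,.016)[:2] for p in((306,42),(432,25),(433,181),(323,192))]);print(w.round(3),w.mean(0).round(4))
for p in ((340,229),(478,230),(337,345)): print(p,cast(c,p,.012).round(3))
# stand origin from corners, yaw -9.8
s,cs=np.sin(np.radians(-9.8)),np.cos(np.radians(-9.8));M=np.array([[cs,-s],[s,cs]])
print('tray sides',np.linalg.norm(w-np.roll(w,1,0),axis=1).round(3))
for n,q in (('-+',(-.105,.105)),): print(cast(c,(340,229),.012)[:2]-M@q)
# caps triangulated scene/side with loose mask
R0={}
for n in('scene','side'):
    k=snap(n);h=cv2.cvtColor(k['image'],cv2.COLOR_RGB2HSV)
    m=(h[...,0]>100)&(h[...,0]<130)&(h[...,1]>90)
    R0[n]=(k,[(s_,ce) for s_,ce in blobs(m,30) if 100<ce[1]<175 and 160<ce[0]<400 and (n=='scene' or ce[0]>345)])
    for s_,ce in R0[n][1]: print(n,s_,ce.round(1))
order={'scene':sorted(R0['scene'][1],key=lambda t:t[1][0]),'side':sorted(R0['side'][1],key=lambda t:t[1][1])}
for a,b in zip(order['scene'],order['side']):
    A=[];B=[]
    for n,t in(('scene',a),('side',b)):
        k=R0[n][0];d=rot(k)@np.linalg.solve(k['intrinsics'],[*t[1],1]);d/=np.linalg.norm(d);P=np.eye(3)-np.outer(d,d);A.append(P);B.append(P@k['eye'])
    x=np.linalg.lstsq(np.vstack(A),np.hstack(B),rcond=None)[0];print(x.round(4))
E
```

```text
[ 0.44484764 -0.0525922   0.29048422] [ 7.67298630e-01  6.41289495e-01 -5.21516855e-04  5.68489915e-04]
[[ 0.455  0.086]
 [ 0.605  0.077]
 [ 0.594 -0.115]
 [ 0.442 -0.103]] [ 0.5241 -0.0137]
(340, 229) [ 0.457 -0.165  0.012]
(478, 230) [ 0.655 -0.202  0.012]
(337, 345) [ 0.418 -0.373  0.012]
tray sides [0.19  0.15  0.192 0.152]
[ 0.54214631 -0.28616754]
scene [202 152  31  23 389] [217.5 162.8]
scene [173 159  16  16 197] [180.5 166.7]
side [366 103  20  24 285] [375.2 114.6]
side [352 117  12  15 163] [357.4 123.7]
[ 0.5321 -0.3437  0.1058]
[ 0.5668 -0.242   0.1276]
```

Request:
carry_out([
  {"dx": -30,"dy": 26,"dz": 0,"fingers": -1},
  {"dx": -60,"dy": 52,"dz": 0,"fingers": -1},
  {"dx": -90,"dy": 78,"dz": 0,"fingers": -1},
  {"dx": -120,"dy": 104,"dz": 0,"fingers": -1},
  {"dx": -150,"dy": 129,"dz": 0,"fingers": -1},
])

```text
$.plan[0]: bad value
```

Request:
carry_out([
  {"dx": 0},
  {"dx": 0},
  {"dx": 0},
  {"dx": 0},
  {"dx": 0},
])

```text
$.plan[0]: bad value
```

```bash
cat > w.py <<'E'
from h import *
import sys
c=snap('wrist',sys.argv[1]); o=bot.get_obs(); print(o['clock'],o['eef_pos'],o['tool_rot'],c['eye'],o['grip_width'])
h=cv2.cvtColor(c['image'],cv2.COLOR_RGB2HSV)
m=(h[...,0]>105)&(h[...,0]<130)&(h[...,1]>130)&(h[...,2]>60)
for s,ce in blobs(m): print(s,ce.round(1),[cast(c,ce,z)[:2].round(4).tolist() for z in (.126,.121,.118)])
E
python3 w.py w2.png
```

```text
1.7 [ 0.44267739 -0.0478584   0.29092497] [ 7.65080326e-01  6.43934417e-01 -3.18982890e-04 -6.77633932e-04] [0.45773664 0.03027208 0.43245588] 0.08537112372492461
[583 139  40  31 923] [602.8 153.6] [[0.7204, -0.0702], [0.7247, -0.0718], [0.7273, -0.0728]]
[575 174  38  29 858] [593.8 187.6] [[0.715, -0.1045], [0.7192, -0.1067], [0.7217, -0.108]]
[567 206  37  28 779] [585.6 219.3] [[0.7099, -0.1387], [0.714, -0.1415], [0.7165, -0.1432]]
[397 328  29  36 715] [410.2 343.9] [[0.5145, -0.27], [0.5154, -0.2749], [0.516, -0.2779]]
```

View pics/w2.png

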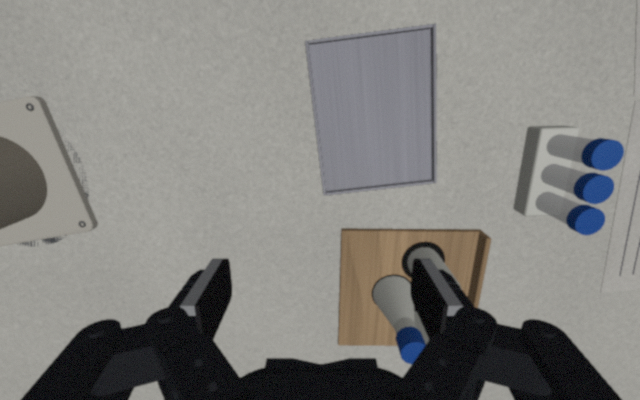

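The move was refused because every key is required. The view is unchanged.

Request:
carry_out([
  {"dx": -30,"dy": 26,"dz": 0,"twist": 0,"fingers": -1},
  {"dx": -60,"dy": 52,"dz": 0,"twist": 0,"fingers": -1},
  {"dx": -90,"dy": 78,"dz": 0,"twist": 0,"fingers": -1},
  {"dx": -120,"dy": 104,"dz": 0,"twist": 0,"fingers": -1},
  {"dx": -150,"dy": 129,"dz": 0,"twist": 0,"fingers": -1},
])

```text
clock: 2.12
eef_pos: [0.5458, -0.2167, 0.2918]
tool_rot: [0.764, 0.646, 0.0, 0.0]
ft_force: [0.8, 1.1, 1.9]
grip_width: 0.0854
grasp_force: 0.0
```

Request:
carry_out([
  {"dx": 0,"dy": 0,"dz": 0,"twist": 0,"fingers": -1},
  {"dx": 0,"dy": 0,"dz": 0,"twist": 0,"fingers": -1},
  {"dx": 0,"dy": 0,"dz": 0,"twist": 0,"fingers": -1},
  {"dx": 0,"dy": 0,"dz": 0,"twist": 0,"fingers": -1},
  {"dx": 0,"dy": 0,"dz": 0,"twist": 0,"fingers": -1},
])

```text
clock: 2.53
eef_pos: [0.5446, -0.2158, 0.2924]
tool_rot: [0.764, 0.645, 0.0, 0.0]
ft_force: [0.1, -0.4, -0.1]
grip_width: 0.0852
grasp_force: 0.0
```

```bash
python3 w.py w3.png
```

```text
2.5833 [ 0.54458751 -0.21606812  0.29243061] [7.64099977e-01 6.45097519e-01 3.41639518e-04 5.47495192e-04] [ 0.55850533 -0.13649613  0.43409759] 0.08525888279202332
[487   0  40  19 568] [504.7   7.5] [[0.7272, -0.0914], [0.7299, -0.0907], [0.7316, -0.0902]]
[ 481   25   40   36 1105] [500.8  42.9] [[0.7241, -0.1189], [0.7268, -0.1186], [0.7284, -0.1185]]
[476  68  38  33 970] [494.9  84.5] [[0.719, -0.1534], [0.7216, -0.1536], [0.7232, -0.1538]]
[330 171  33  36 931] [345.  189.2] [[0.5677, -0.23], [0.5679, -0.2316], [0.568, -0.2325]]
[290 219  30  35 860] [304.5 236.2] [[0.5171, -0.2751], [0.5164, -0.2774], [0.516, -0.2787]]
[328 262  28  35 800] [340.9 279.3] [[0.5479, -0.3346], [0.5477, -0.3378], [0.5476, -0.3398]]
```

View pics/w3.png

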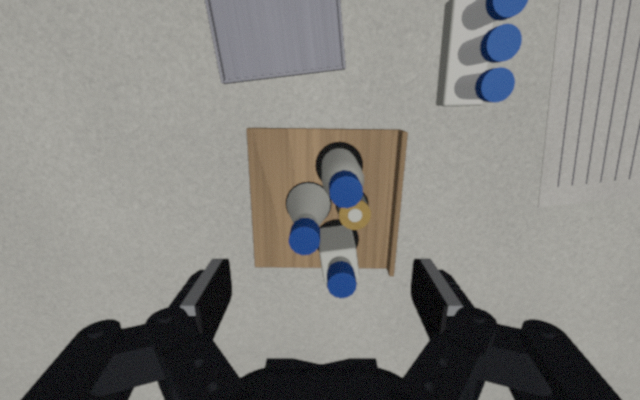

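The caps sit at wrist pixels (345,189) round, (304,236) flask and (341,279) square, with the jar lid at (354,215). They match the pad geometry within 2 mm. I'll grip the round bottle first.

Request:
carry_out([
  {"dx": -10,"dy": 24,"dz": 20,"twist": 0,"fingers": -1},
  {"dx": -10,"dy": 24,"dz": 55,"twist": 0,"fingers": -1},
  {"dx": -10,"dy": 24,"dz": 90,"twist": 0,"fingers": -1},
  {"dx": -10,"dy": 24,"dz": 125,"twist": 0,"fingers": -1},
  {"dx": -10,"dy": 24,"dz": 155,"twist": 0,"fingers": -1},
])

```text
clock: 3.0
eef_pos: [0.566, -0.2304, 0.1348]
tool_rot: [0.764, 0.645, -0.0, -0.0]
ft_force: [-0.5, 0.4, -0.6]
grip_width: 0.0856
grasp_force: 0.0
```

Request:
carry_out([
  {"dx": 0,"dy": 0,"dz": 18,"twist": 0,"fingers": -1},
  {"dx": 0,"dy": 0,"dz": 34,"twist": 0,"fingers": -1},
  {"dx": 0,"dy": 0,"dz": 34,"twist": 0,"fingers": -1},
  {"dx": 0,"dy": 0,"dz": 34,"twist": 0,"fingers": 1},
  {"dx": 0,"dy": 0,"dz": 34,"twist": 0,"fingers": 1},
])

```text
clock: 3.42
eef_pos: [0.5676, -0.2315, 0.1041]
tool_rot: [0.765, 0.644, 0.001, 0.001]
ft_force: [0.2, -0.3, 0.5]
grip_width: 0.0638
grasp_force: 0.0
```

Request:
carry_out([
  {"dx": 0,"dy": 0,"dz": 0,"twist": 0,"fingers": 1},
  {"dx": 0,"dy": 0,"dz": 0,"twist": 0,"fingers": 1},
  {"dx": 0,"dy": 0,"dz": 0,"twist": 0,"fingers": 1},
  {"dx": 0,"dy": 0,"dz": 0,"twist": 0,"fingers": 1},
  {"dx": 0,"dy": 0,"dz": 0,"twist": 0,"fingers": 1},
])

```text
clock: 3.83
eef_pos: [0.5676, -0.232, 0.1043]
tool_rot: [0.765, 0.644, 0.001, 0.001]
ft_force: [-1.9, 0.4, 5.7]
grip_width: 0.0326
grasp_force: 59.6
```

Request:
carry_out([
  {"dx": 0,"dy": 0,"dz": -15,"twist": 0,"fingers": 1},
  {"dx": 0,"dy": 0,"dz": -42,"twist": 0,"fingers": 1},
  {"dx": 0,"dy": 0,"dz": -70,"twist": 0,"fingers": 1},
  {"dx": 20,"dy": -5,"dz": -70,"twist": 0,"fingers": 1},
  {"dx": 50,"dy": -12,"dz": -70,"twist": 0,"fingers": 1},
])

```text
clock: 4.25
eef_pos: [0.5651, -0.1828, 0.1747]
tool_rot: [0.766, 0.643, 0.001, 0.003]
ft_force: [0.9, -0.3, -2.5]
grip_width: 0.0327
grasp_force: 60.2
```

Request:
carry_out([
  {"dx": 37,"dy": -9,"dz": 0,"twist": 0,"fingers": 1},
  {"dx": 75,"dy": -18,"dz": 0,"twist": 0,"fingers": 1},
  {"dx": 112,"dy": -28,"dz": 0,"twist": 0,"fingers": 1},
  {"dx": 149,"dy": -37,"dz": 0,"twist": 0,"fingers": 1},
  {"dx": 184,"dy": -46,"dz": 0,"twist": 0,"fingers": 1},
])

```text
clock: 4.67
eef_pos: [0.5487, 0.0107, 0.1723]
tool_rot: [0.765, 0.644, 0.0, -0.0]
ft_force: [1.0, 0.3, -2.0]
grip_width: 0.0324
grasp_force: 60.2
```

Request:
carry_out([
  {"dx": 25,"dy": -6,"dz": 0,"twist": 0,"fingers": 1},
  {"dx": 30,"dy": -7,"dz": 5,"twist": 0,"fingers": 1},
  {"dx": 30,"dy": -7,"dz": 20,"twist": 0,"fingers": 1},
  {"dx": 30,"dy": -7,"dz": 40,"twist": 0,"fingers": 1},
  {"dx": 30,"dy": -7,"dz": 60,"twist": 0,"fingers": 1},
])

```text
clock: 5.08
eef_pos: [0.548, 0.0395, 0.112]
tool_rot: [0.765, 0.644, 0.001, 0.001]
ft_force: [0.1, -0.5, -2.4]
grip_width: 0.0328
grasp_force: 60.1
```

Request:
carry_out([
  {"dx": 0,"dy": 0,"dz": 8,"twist": 0,"fingers": 1},
  {"dx": 0,"dy": 0,"dz": 13,"twist": 0,"fingers": 1},
  {"dx": 0,"dy": 0,"dz": 17,"twist": 0,"fingers": 1},
  {"dx": 0,"dy": 0,"dz": 17,"twist": 0,"fingers": 1},
  {"dx": 0,"dy": 0,"dz": 17,"twist": 0,"fingers": 1},
])

```text
clock: 5.5
eef_pos: [0.5485, 0.0393, 0.0964]
tool_rot: [0.765, 0.644, 0.001, 0.001]
ft_force: [1.1, 0.1, -1.4]
grip_width: 0.0323
grasp_force: 60.1
```

Request:
carry_out([
  {"dx": 0,"dy": 0,"dz": 0,"twist": 0,"fingers": -1},
  {"dx": 0,"dy": 0,"dz": 0,"twist": 0,"fingers": -1},
  {"dx": 0,"dy": 0,"dz": 0,"twist": 0,"fingers": -1},
  {"dx": 0,"dy": 0,"dz": 0,"twist": 0,"fingers": -1},
  {"dx": 0,"dy": 0,"dz": 0,"twist": 0,"fingers": -1},
])

```text
clock: 5.92
eef_pos: [0.5478, 0.0396, 0.0955]
tool_rot: [0.765, 0.644, 0.0, 0.0]
ft_force: [0.4, 0.1, 0.2]
grip_width: 0.0853
grasp_force: 0.0
```

Request:
carry_out([
  {"dx": 0,"dy": 0,"dz": -25,"twist": 0,"fingers": -1},
  {"dx": 0,"dy": 0,"dz": -60,"twist": 0,"fingers": -1},
  {"dx": 0,"dy": 0,"dz": -95,"twist": 0,"fingers": -1},
  {"dx": -25,"dy": 2,"dz": -95,"twist": 0,"fingers": -1},
  {"dx": -60,"dy": 4,"dz": -95,"twist": 0,"fingers": -1},
])

```text
clock: 6.33
eef_pos: [0.5439, -0.0187, 0.1935]
tool_rot: [0.763, 0.646, 0.003, 0.002]
ft_force: [-0.7, -0.6, -0.7]
grip_width: 0.0854
grasp_force: 0.0
```

Request:
carry_out([
  {"dx": -41,"dy": 3,"dz": 0,"twist": 0,"fingers": -1},
  {"dx": -82,"dy": 5,"dz": 0,"twist": 0,"fingers": -1},
  {"dx": -122,"dy": 8,"dz": 0,"twist": 0,"fingers": -1},
  {"dx": -163,"dy": 11,"dz": 0,"twist": 0,"fingers": -1},
  {"dx": -200,"dy": 13,"dz": 0,"twist": 0,"fingers": -1},
])

```text
clock: 6.75
eef_pos: [0.5197, -0.2218, 0.1905]
tool_rot: [0.765, 0.644, 0.0, 0.0]
ft_force: [0.3, -0.4, 0.7]
grip_width: 0.0853
grasp_force: 0.0
```

Request:
carry_out([
  {"dx": -35,"dy": 2,"dz": 0,"twist": 0,"fingers": -1},
  {"dx": -58,"dy": 4,"dz": 10,"twist": 0,"fingers": -1},
  {"dx": -58,"dy": 4,"dz": 40,"twist": 0,"fingers": -1},
  {"dx": -58,"dy": 4,"dz": 70,"twist": 0,"fingers": -1},
  {"dx": -58,"dy": 4,"dz": 85,"twist": 0,"fingers": -1},
])

```text
clock: 7.17
eef_pos: [0.5121, -0.2774, 0.1018]
tool_rot: [0.765, 0.644, -0.001, -0.002]
ft_force: [0.2, -0.2, -0.4]
grip_width: 0.0854
grasp_force: 0.0
```

Request:
carry_out([
  {"dx": 0,"dy": 0,"dz": 8,"twist": 0,"fingers": -1},
  {"dx": 0,"dy": 0,"dz": 8,"twist": 0,"fingers": -1},
  {"dx": 0,"dy": 0,"dz": 8,"twist": 0,"fingers": -1},
  {"dx": 0,"dy": 0,"dz": 8,"twist": 0,"fingers": 1},
  {"dx": 0,"dy": 0,"dz": 8,"twist": 0,"fingers": 1},
])

```text
clock: 7.58
eef_pos: [0.5155, -0.2778, 0.0991]
tool_rot: [0.765, 0.644, 0.001, 0.002]
ft_force: [0.6, 0.4, -0.2]
grip_width: 0.064
grasp_force: 0.0
```

Request:
carry_out([
  {"dx": 0,"dy": 0,"dz": 0,"twist": 0,"fingers": 1},
  {"dx": 0,"dy": 0,"dz": 0,"twist": 0,"fingers": 1},
  {"dx": 0,"dy": 0,"dz": 0,"twist": 0,"fingers": 1},
  {"dx": 0,"dy": 0,"dz": 0,"twist": 0,"fingers": 1},
  {"dx": 0,"dy": 0,"dz": 0,"twist": 0,"fingers": 1},
])

```text
clock: 8.0
eef_pos: [0.515, -0.2777, 0.0984]
tool_rot: [0.765, 0.644, 0.0, 0.001]
ft_force: [1.1, -0.5, 5.2]
grip_width: 0.0325
grasp_force: 59.2
```

```bash
python3 w.py w4.png
```

```text
8.05 [ 0.51504427 -0.27769526  0.098408  ] [7.64781065e-01 6.44289176e-01 5.00515338e-04 1.06262146e-03] [ 0.52903674 -0.19828405  0.2400831 ] 0.032422697481792065
[ 280  240   83   97 6384] [320.9 289. ] [[0.516, -0.275], [0.5154, -0.2783], [0.5151, -0.2804]]
[414 356  32  44 780] [427.3 382.6] [[0.5571, -0.3348], [0.5584, -0.3408], [0.5591, -0.3444]]
```

View pics/w4.png

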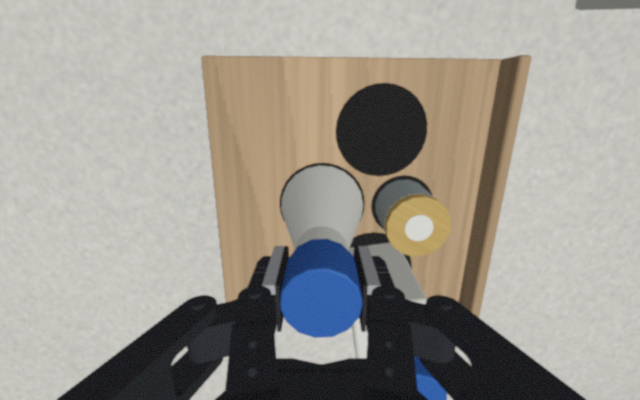

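The flask cap is gripped squarely. The vacated round pad shows at (382,129) and the jar's white disc at (419,228), which I'll use to refine their positions.

```bash
python3 - <<'E'
from h import *
c=snap('wrist');g=c['image'];h=cv2.cvtColor(g,cv2.COLOR_RGB2HSV)
m=(g.max(2)<40); m[:,:330]=0;m[190:]=0;m[:,440:]=0
q=max(cv2.findContours(m.astype(np.uint8),0,1)[0],key=cv2.contourArea)
w=np.array([cast(c,u[0],.012)[:2] for u in q],np.float32);print('pad',cv2.minEnclosingCircle(w),w.mean(0))
m=(h[...,1]<40)&(g.min(2)>150);m[:,:395]=0;m[:205]=0;m[255:]=0;m[:,445:]=0
for s,ce in blobs(m): print('jar',s,cast(c,ce,.056))
m=(h[...,0]>10)&(h[...,0]<30)&(h[...,1]>100)&(h[...,2]>110);m[:,:382]=0;m[:193]=0;m[262:]=0;m[:,455:]=0
for s,ce in blobs(m,300): print('lid',s,cast(c,ce,.056),cast(c,s[:2]+s[2:4]/2,.056))
E
```

```text
pad ((0.5678406953811646, -0.2291242778301239), 0.031639110296964645) [ 0.5681563  -0.23148713]
jar [405 215  28  26 573] [ 0.57724029 -0.28763491  0.056     ]
lid [ 385  195   66   62 2441] [ 0.57666465 -0.28528348  0.056     ] [ 0.5769809  -0.28651628  0.056     ]
```

Request:
carry_out([
  {"dx": 0,"dy": 0,"dz": -15,"twist": 0,"fingers": 1},
  {"dx": 0,"dy": 0,"dz": -42,"twist": 0,"fingers": 1},
  {"dx": 0,"dy": 0,"dz": -70,"twist": 0,"fingers": 1},
  {"dx": 20,"dy": -5,"dz": -70,"twist": 0,"fingers": 1},
  {"dx": 50,"dy": -12,"dz": -70,"twist": 0,"fingers": 1},
])

```text
clock: 8.52
eef_pos: [0.512, -0.2283, 0.1688]
tool_rot: [0.766, 0.643, 0.001, 0.002]
ft_force: [0.3, 0.6, -1.8]
grip_width: 0.0325
grasp_force: 60.0
```

Request:
carry_out([
  {"dx": 37,"dy": -9,"dz": 0,"twist": 0,"fingers": 1},
  {"dx": 75,"dy": -18,"dz": 0,"twist": 0,"fingers": 1},
  {"dx": 112,"dy": -28,"dz": 0,"twist": 0,"fingers": 1},
  {"dx": 149,"dy": -37,"dz": 0,"twist": 0,"fingers": 1},
  {"dx": 184,"dy": -46,"dz": 0,"twist": 0,"fingers": 1},
])

```text
clock: 8.93
eef_pos: [0.4956, -0.0351, 0.1666]
tool_rot: [0.765, 0.644, -0.001, -0.001]
ft_force: [0.2, 0.9, -1.8]
grip_width: 0.0326
grasp_force: 60.0
```

Request:
carry_out([
  {"dx": 25,"dy": -6,"dz": 0,"twist": 0,"fingers": 1},
  {"dx": 30,"dy": -7,"dz": 5,"twist": 0,"fingers": 1},
  {"dx": 30,"dy": -7,"dz": 20,"twist": 0,"fingers": 1},
  {"dx": 30,"dy": -7,"dz": 40,"twist": 0,"fingers": 1},
  {"dx": 30,"dy": -7,"dz": 60,"twist": 0,"fingers": 1},
])

```text
clock: 9.35
eef_pos: [0.495, -0.0062, 0.1065]
tool_rot: [0.765, 0.644, -0.0, 0.0]
ft_force: [-0.3, -0.4, -1.1]
grip_width: 0.0327
grasp_force: 60.0
```

Request:
carry_out([
  {"dx": 0,"dy": 0,"dz": 8,"twist": 0,"fingers": 1},
  {"dx": 0,"dy": 0,"dz": 13,"twist": 0,"fingers": 1},
  {"dx": 0,"dy": 0,"dz": 17,"twist": 0,"fingers": 1},
  {"dx": 0,"dy": 0,"dz": 17,"twist": 0,"fingers": 1},
  {"dx": 0,"dy": 0,"dz": 17,"twist": 0,"fingers": 1},
])

```text
clock: 9.77
eef_pos: [0.4958, -0.0065, 0.091]
tool_rot: [0.765, 0.644, 0.001, 0.001]
ft_force: [-1.4, 0.1, -0.7]
grip_width: 0.0328
grasp_force: 59.9
```

Request:
carry_out([
  {"dx": 0,"dy": 0,"dz": 0,"twist": 0,"fingers": -1},
  {"dx": 0,"dy": 0,"dz": 0,"twist": 0,"fingers": -1},
  {"dx": 0,"dy": 0,"dz": 0,"twist": 0,"fingers": -1},
  {"dx": 0,"dy": 0,"dz": 0,"twist": 0,"fingers": -1},
  {"dx": 0,"dy": 0,"dz": 0,"twist": 0,"fingers": -1},
])

```text
clock: 10.18
eef_pos: [0.4952, -0.0061, 0.0906]
tool_rot: [0.765, 0.644, 0.0, 0.0]
ft_force: [0.3, -0.1, 0.1]
grip_width: 0.0853
grasp_force: 0.0
```

Request:
carry_out([
  {"dx": 0,"dy": 0,"dz": -25,"twist": 0,"fingers": -1},
  {"dx": 0,"dy": 0,"dz": -60,"twist": 0,"fingers": -1},
  {"dx": 0,"dy": 0,"dz": -95,"twist": 0,"fingers": -1},
  {"dx": -25,"dy": 8,"dz": -95,"twist": 0,"fingers": -1},
  {"dx": -60,"dy": 20,"dz": -95,"twist": 0,"fingers": -1},
])

```text
clock: 10.6
eef_pos: [0.5065, -0.0674, 0.1885]
tool_rot: [0.763, 0.646, 0.002, 0.002]
ft_force: [1.0, -0.4, -0.5]
grip_width: 0.0855
grasp_force: 0.0
```

Request:
carry_out([
  {"dx": -37,"dy": 12,"dz": 0,"twist": 0,"fingers": -1},
  {"dx": -75,"dy": 25,"dz": 0,"twist": 0,"fingers": -1},
  {"dx": -112,"dy": 37,"dz": 0,"twist": 0,"fingers": -1},
  {"dx": -150,"dy": 50,"dz": 0,"twist": 0,"fingers": -1},
  {"dx": -185,"dy": 62,"dz": 0,"twist": 0,"fingers": -1},
])

```text
clock: 11.02
eef_pos: [0.5342, -0.2638, 0.1854]
tool_rot: [0.765, 0.644, 0.0, 0.0]
ft_force: [0.7, 0.4, -0.2]
grip_width: 0.0856
grasp_force: 0.0
```

Request:
carry_out([
  {"dx": -35,"dy": 12,"dz": 0,"twist": 0,"fingers": -1},
  {"dx": -65,"dy": 21,"dz": 10,"twist": 0,"fingers": -1},
  {"dx": -75,"dy": 25,"dz": 35,"twist": 0,"fingers": -1},
  {"dx": -75,"dy": 25,"dz": 65,"twist": 0,"fingers": -1},
  {"dx": -75,"dy": 25,"dz": 82,"twist": 0,"fingers": -1},
])

```text
clock: 11.43
eef_pos: [0.5446, -0.3405, 0.0998]
tool_rot: [0.766, 0.643, -0.001, -0.002]
ft_force: [-1.5, 0.8, -0.2]
grip_width: 0.0853
grasp_force: 0.0
```

Request:
carry_out([
  {"dx": 0,"dy": 0,"dz": 8,"twist": 0,"fingers": -1},
  {"dx": 0,"dy": 0,"dz": 8,"twist": 0,"fingers": -1},
  {"dx": 0,"dy": 0,"dz": 8,"twist": 0,"fingers": -1},
  {"dx": 0,"dy": 0,"dz": 8,"twist": 0,"fingers": 1},
  {"dx": 0,"dy": 0,"dz": 8,"twist": 0,"fingers": 1},
])

```text
clock: 11.85
eef_pos: [0.5474, -0.3401, 0.0975]
tool_rot: [0.765, 0.644, 0.001, 0.002]
ft_force: [0.8, 0.8, 0.6]
grip_width: 0.0639
grasp_force: 0.0
```

Request:
carry_out([
  {"dx": 0,"dy": 0,"dz": 0,"twist": 0,"fingers": 1},
  {"dx": 0,"dy": 0,"dz": 0,"twist": 0,"fingers": 1},
  {"dx": 0,"dy": 0,"dz": 0,"twist": 0,"fingers": 1},
  {"dx": 0,"dy": 0,"dz": 0,"twist": 0,"fingers": 1},
  {"dx": 0,"dy": 0,"dz": 0,"twist": 0,"fingers": 1},
])

```text
clock: 12.27
eef_pos: [0.5469, -0.34, 0.0967]
tool_rot: [0.765, 0.644, 0.0, 0.001]
ft_force: [0.5, 1.1, 6.3]
grip_width: 0.0325
grasp_force: 59.8
```

```bash
python3 - <<'E'
from h import *
c=snap('wrist');g=c['image'];h=cv2.cvtColor(g,cv2.COLOR_RGB2HSV)
m=(g.max(2)<45); l=blobs(m,800)
n,lab=cv2.connectedComponents(m.astype(np.uint8))
for q in cv2.findContours(m.astype(np.uint8),0,1)[0]:
    if cv2.contourArea(q)>800:
        w=np.array([cast(c,u[0],.012)[:2] for u in q],np.float32);print('pad',cv2.minEnclosingCircle(w))
m=(h[...,1]<40)&(g.min(2)>150)
for s,ce in blobs(m,200): print('white',s,cast(c,ce,.056))
E
```

```text
pad ((0.5145334005355835, -0.5347416400909424), 0.2532314956188202)
pad ((0.5164903998374939, -0.27665770053863525), 0.03180762007832527)
pad ((0.5678064823150635, -0.2291853278875351), 0.03185494989156723)
white [    0     0   257   400 60410] [ 0.40539239 -0.29535672  0.056     ]
white [  386     0   254   400 69999] [ 0.6875109 -0.3365559  0.056    ]
white [341 125  32  31 760] [ 0.57738617 -0.28780184  0.056     ]
white [ 274  208   89   48 2305] [ 0.547439   -0.33824594  0.056     ]
white [ 275  317   93   47 2715] [ 0.53213677 -0.42903712  0.056     ]
white [191 357  37  43 697] [ 0.4449306  -0.45195105  0.056     ]
white [414 357  38  43 716] [ 0.60655847 -0.47997702  0.056     ]
```

Request:
carry_out([
  {"dx": 0,"dy": 0,"dz": -15,"twist": 0,"fingers": 1},
  {"dx": 0,"dy": 0,"dz": -42,"twist": 0,"fingers": 1},
  {"dx": 0,"dy": 0,"dz": -72,"twist": 0,"fingers": 1},
  {"dx": 12,"dy": -3,"dz": -90,"twist": 0,"fingers": 1},
  {"dx": 40,"dy": -10,"dz": -90,"twist": 0,"fingers": 1},
])

```text
clock: 12.73
eef_pos: [0.545, -0.3024, 0.1894]
tool_rot: [0.766, 0.643, 0.001, 0.004]
ft_force: [1.5, 0.1, -2.2]
grip_width: 0.0327
grasp_force: 60.3
```

Request:
carry_out([
  {"dx": 37,"dy": -9,"dz": 0,"twist": 0,"fingers": 1},
  {"dx": 75,"dy": -18,"dz": 0,"twist": 0,"fingers": 1},
  {"dx": 112,"dy": -28,"dz": 0,"twist": 0,"fingers": 1},
  {"dx": 149,"dy": -37,"dz": 0,"twist": 0,"fingers": 1},
  {"dx": 184,"dy": -46,"dz": 0,"twist": 0,"fingers": 1},
])

```text
clock: 13.15
eef_pos: [0.5276, -0.1074, 0.1842]
tool_rot: [0.765, 0.644, -0.001, -0.001]
ft_force: [1.2, 0.4, -1.6]
grip_width: 0.033
grasp_force: 60.2
```

Request:
carry_out([
  {"dx": 30,"dy": -7,"dz": 0,"twist": 0,"fingers": 1},
  {"dx": 40,"dy": -9,"dz": 10,"twist": 0,"fingers": 1},
  {"dx": 40,"dy": -9,"dz": 35,"twist": 0,"fingers": 1},
  {"dx": 40,"dy": -9,"dz": 60,"twist": 0,"fingers": 1},
  {"dx": 40,"dy": -9,"dz": 80,"twist": 0,"fingers": 1},
])

```text
clock: 13.57
eef_pos: [0.5254, -0.0677, 0.1031]
tool_rot: [0.764, 0.645, -0.001, -0.001]
ft_force: [-0.2, -0.7, -2.7]
grip_width: 0.0325
grasp_force: 60.3
```

Request:
carry_out([
  {"dx": 0,"dy": 0,"dz": 8,"twist": 0,"fingers": 1},
  {"dx": 0,"dy": 0,"dz": 13,"twist": 0,"fingers": 1},
  {"dx": 0,"dy": 0,"dz": 17,"twist": 0,"fingers": 1},
  {"dx": 0,"dy": 0,"dz": 17,"twist": 0,"fingers": 1},
  {"dx": 0,"dy": 0,"dz": 17,"twist": 0,"fingers": 1},
])

```text
clock: 13.98
eef_pos: [0.5278, -0.0688, 0.0893]
tool_rot: [0.765, 0.644, 0.001, 0.001]
ft_force: [0.3, -0.5, -1.9]
grip_width: 0.0326
grasp_force: 60.2
```

Request:
carry_out([
  {"dx": 0,"dy": 0,"dz": 0,"twist": 0,"fingers": -1},
  {"dx": 0,"dy": 0,"dz": 0,"twist": 0,"fingers": -1},
  {"dx": 0,"dy": 0,"dz": 0,"twist": 0,"fingers": -1},
  {"dx": 0,"dy": 0,"dz": 0,"twist": 0,"fingers": -1},
  {"dx": 0,"dy": 0,"dz": 0,"twist": 0,"fingers": -1},
])

```text
clock: 14.4
eef_pos: [0.5272, -0.0685, 0.0887]
tool_rot: [0.765, 0.644, 0.0, 0.0]
ft_force: [-0.3, 0.6, -0.4]
grip_width: 0.0852
grasp_force: 0.0
```

Request:
carry_out([
  {"dx": 0,"dy": 0,"dz": -25,"twist": 0,"fingers": -1},
  {"dx": 0,"dy": 0,"dz": -60,"twist": 0,"fingers": -1},
  {"dx": 0,"dy": 0,"dz": -95,"twist": 0,"fingers": -1},
  {"dx": 0,"dy": 0,"dz": -100,"twist": 0,"fingers": -1},
  {"dx": 0,"dy": 0,"dz": -100,"twist": 0,"fingers": -1},
])

```text
clock: 14.82
eef_pos: [0.5292, -0.0688, 0.1917]
tool_rot: [0.765, 0.644, 0.002, 0.003]
ft_force: [1.3, 0.1, -1.1]
grip_width: 0.0854
grasp_force: 0.0
```

```bash
python3 - <<'E'
from h import *
a=snap('side')['image'][90:350,220:480];b=snap('scene')['image'][120:280,130:500]
cv2.imwrite('pics/s5.png',np.vstack([cv2.resize(a,(520,520))[:, :],])[:,:,::-1][:300]);
im=np.zeros((600,800,3),np.uint8);im[:320,:740]=cv2.resize(b,(740,320));im[320:580,:260]=a
cv2.imwrite('pics/s5.png',im[:,:,::-1])
E
```

```text
(no output)
```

View pics/s5.png

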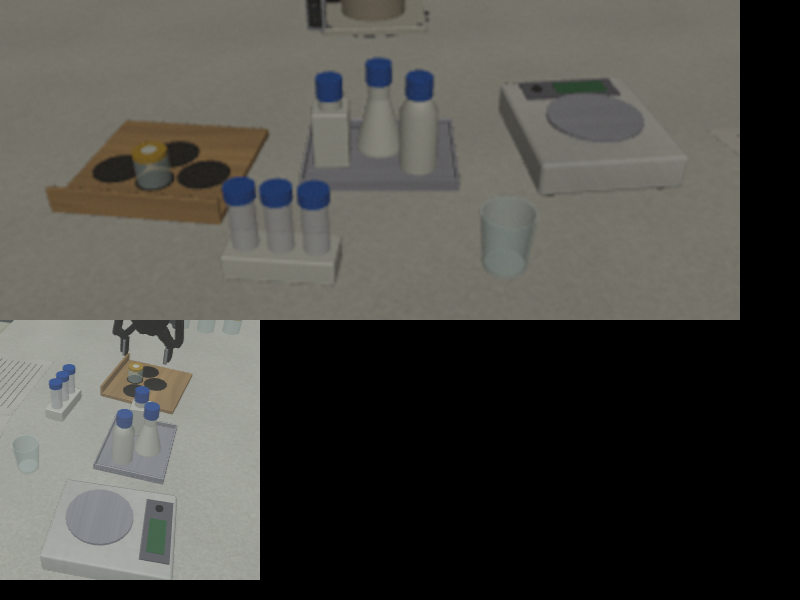

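All three containers stand upright in the tray, and the jar is untouched on its pad. Next is the jar.

Request:
carry_out([
  {"dx": -35,"dy": 14,"dz": 0,"twist": 0,"fingers": -0.4},
  {"dx": -70,"dy": 29,"dz": 0,"twist": 0,"fingers": -0.4},
  {"dx": -105,"dy": 43,"dz": 0,"twist": 0,"fingers": -0.4},
  {"dx": -140,"dy": 58,"dz": 0,"twist": 0,"fingers": -0.4},
  {"dx": -175,"dy": 72,"dz": 0,"twist": 0,"fingers": -0.4},
])

```text
clock: 15.33
eef_pos: [0.5671, -0.2542, 0.1855]
tool_rot: [0.765, 0.644, -0.001, -0.002]
ft_force: [0.3, 0.3, -0.4]
grip_width: 0.0601
grasp_force: 0.0
```

Request:
carry_out([
  {"dx": -25,"dy": 10,"dz": 0,"twist": 0,"fingers": -0.4},
  {"dx": -33,"dy": 13,"dz": 10,"twist": 0,"fingers": -0.4},
  {"dx": -33,"dy": 13,"dz": 40,"twist": 0,"fingers": -0.4},
  {"dx": -33,"dy": 13,"dz": 75,"twist": 0,"fingers": -0.4},
  {"dx": -33,"dy": 13,"dz": 95,"twist": 0,"fingers": -0.4},
])

```text
clock: 15.75
eef_pos: [0.572, -0.2862, 0.087]
tool_rot: [0.765, 0.644, -0.002, -0.004]
ft_force: [-1.1, 0.9, -0.6]
grip_width: 0.0598
grasp_force: 0.0
```

Request:
carry_out([
  {"dx": 0,"dy": 0,"dz": 5,"twist": 0,"fingers": -0.4},
  {"dx": 0,"dy": 0,"dz": 5,"twist": 0,"fingers": -0.4},
  {"dx": 0,"dy": 0,"dz": 5,"twist": 0,"fingers": -0.4},
  {"dx": 0,"dy": 0,"dz": 5,"twist": 0,"fingers": -0.4},
  {"dx": 0,"dy": 0,"dz": 5,"twist": 0,"fingers": -0.4},
])

```text
clock: 16.17
eef_pos: [0.5767, -0.2883, 0.0905]
tool_rot: [0.765, 0.644, 0.001, 0.002]
ft_force: [0.9, -0.2, -0.4]
grip_width: 0.0596
grasp_force: 0.0
```

```bash
python3 - <<'E'
from h import *
c=snap('wrist','w6.png');g=c['image'];h=cv2.cvtColor(g,cv2.COLOR_RGB2HSV);o=bot.get_obs();print(o['eef_pos'],o['grip_width'])
m=(h[...,1]<40)&(g.min(2)>150)
for s,ce in blobs(m,300): print('white',s,cast(c,ce,.056))
E
```

```text
[ 0.57657935 -0.28828408  0.09038701] 0.05984450149720856
white [     0      0    640    400 137967] [ 0.59769583 -0.24765483  0.056     ]
white [307 220  29  27 621] [ 0.57742191 -0.28764963  0.056     ]
white [ 247  322  146   47 5333] [ 0.56225685 -0.36901513  0.056     ]
white [ 162  362   46   38 1146] [ 0.4608001  -0.39106295  0.056     ]
white [ 435  362   45   38 1142] [ 0.65280931 -0.42473854  0.056     ]
```

View pics/w6.png

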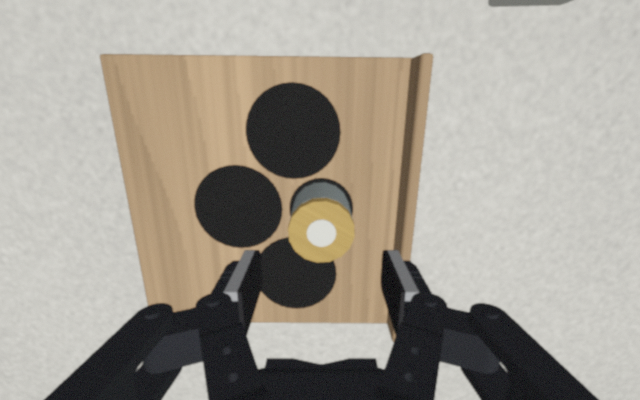

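The jar lid at (321,233) sits midway between the fingers, and the TCP is within 1 mm of the jar's measured axis. I'll descend and grip.

Request:
carry_out([
  {"dx": 0,"dy": 0,"dz": 20,"twist": 0,"fingers": -0.4},
  {"dx": 0,"dy": 0,"dz": 42,"twist": 0,"fingers": -0.4},
  {"dx": 0,"dy": 0,"dz": 58,"twist": 0,"fingers": -0.4},
  {"dx": 0,"dy": 0,"dz": 67,"twist": 0,"fingers": -0.4},
  {"dx": 0,"dy": 0,"dz": 67,"twist": 0,"fingers": -0.4},
])

```text
clock: 16.63
eef_pos: [0.5742, -0.2873, 0.0197]
tool_rot: [0.765, 0.644, -0.001, -0.001]
ft_force: [0.4, -0.0, -0.2]
grip_width: 0.0597
grasp_force: 0.0
```

Request:
carry_out([
  {"dx": 0,"dy": 0,"dz": 0,"twist": 0,"fingers": 1},
  {"dx": 0,"dy": 0,"dz": 0,"twist": 0,"fingers": 1},
  {"dx": 0,"dy": 0,"dz": 0,"twist": 0,"fingers": 1},
  {"dx": 0,"dy": 0,"dz": 0,"twist": 0,"fingers": 1},
  {"dx": 0,"dy": 0,"dz": 0,"twist": 0,"fingers": 1},
])

```text
clock: 17.05
eef_pos: [0.5764, -0.2885, 0.0229]
tool_rot: [0.765, 0.644, 0.001, 0.001]
ft_force: [0.2, 0.5, 4.3]
grip_width: 0.0406
grasp_force: 60.8
```

Request:
carry_out([
  {"dx": 0,"dy": 0,"dz": -15,"twist": 0,"fingers": 1},
  {"dx": 0,"dy": 0,"dz": -45,"twist": 0,"fingers": 1},
  {"dx": 0,"dy": 0,"dz": -80,"twist": 0,"fingers": 1},
  {"dx": 0,"dy": 0,"dz": -115,"twist": 0,"fingers": 1},
  {"dx": 0,"dy": 0,"dz": -150,"twist": 0,"fingers": 1},
])

```text
clock: 17.47
eef_pos: [0.5748, -0.2876, 0.1726]
tool_rot: [0.765, 0.644, -0.0, -0.0]
ft_force: [1.2, -1.0, -0.3]
grip_width: 0.0407
grasp_force: 60.7
```

Request:
carry_out([
  {"dx": 20,"dy": -4,"dz": 0,"twist": 0,"fingers": 1},
  {"dx": 55,"dy": -12,"dz": 0,"twist": 0,"fingers": 1},
  {"dx": 92,"dy": -21,"dz": 0,"twist": 0,"fingers": 1},
  {"dx": 130,"dy": -29,"dz": 0,"twist": 0,"fingers": 1},
  {"dx": 168,"dy": -38,"dz": 0,"twist": 0,"fingers": 1},
])

```text
clock: 17.88
eef_pos: [0.5659, -0.1146, 0.1714]
tool_rot: [0.765, 0.644, 0.0, 0.0]
ft_force: [0.8, -0.4, -0.9]
grip_width: 0.0404
grasp_force: 60.8
```

Request:
carry_out([
  {"dx": 38,"dy": -8,"dz": 0,"twist": 0,"fingers": 1},
  {"dx": 76,"dy": -17,"dz": 0,"twist": 0,"fingers": 1},
  {"dx": 114,"dy": -25,"dz": 0,"twist": 0,"fingers": 1},
  {"dx": 152,"dy": -34,"dz": 0,"twist": 0,"fingers": 1},
  {"dx": 190,"dy": -42,"dz": 0,"twist": 0,"fingers": 1},
])

```text
clock: 18.3
eef_pos: [0.5566, 0.0803, 0.1715]
tool_rot: [0.765, 0.644, -0.0, -0.0]
ft_force: [0.9, 0.1, -0.7]
grip_width: 0.0412
grasp_force: 60.8
```

Request:
carry_out([
  {"dx": 36,"dy": -8,"dz": 0,"twist": 0,"fingers": 1},
  {"dx": 72,"dy": -16,"dz": 0,"twist": 0,"fingers": 1},
  {"dx": 108,"dy": -24,"dz": 0,"twist": 0,"fingers": 1},
  {"dx": 140,"dy": -31,"dz": 0,"twist": 0,"fingers": 1},
  {"dx": 165,"dy": -37,"dz": 0,"twist": 0,"fingers": 1},
])

```text
clock: 18.72
eef_pos: [0.5482, 0.2502, 0.1713]
tool_rot: [0.764, 0.645, 0.0, -0.0]
ft_force: [0.2, 0.4, -1.3]
grip_width: 0.0408
grasp_force: 60.8
```

Request:
carry_out([
  {"dx": 15,"dy": -3,"dz": 0,"twist": 0,"fingers": 1},
  {"dx": 19,"dy": -4,"dz": 0,"twist": 0,"fingers": 1},
  {"dx": 19,"dy": -4,"dz": 0,"twist": 0,"fingers": 1},
  {"dx": 19,"dy": -4,"dz": 0,"twist": 0,"fingers": 1},
  {"dx": 19,"dy": -4,"dz": 0,"twist": 0,"fingers": 1},
])

```text
clock: 19.13
eef_pos: [0.5484, 0.265, 0.1713]
tool_rot: [0.766, 0.643, -0.0, 0.0]
ft_force: [-0.4, 0.5, -0.5]
grip_width: 0.0409
grasp_force: 60.8
```

```bash
python3 - <<'E'
from h import *
c=snap('wrist','w7.png');g=c['image'];h=cv2.cvtColor(g,cv2.COLOR_RGB2HSV);o=bot.get_obs();print(o['eef_pos'],o['grip_width'],c['eye'])
np.save('w7.npy',np.vstack([rot(c),c['eye']]))
for p in ((320,200),(200,200),(320,150),(250,230),(400,230),(150,150)): print(p,h[p[1],p[0]])
E
```

```text
[0.54845479 0.2649687  0.17138751] 0.04079548725871662 [0.56291693 0.3443276  0.31295002]
(320, 200) [120  11 142]
(200, 200) [69 93 90]
(320, 150) [120  12 147]
(250, 230) [ 30   4 172]
(400, 230) [ 40   5 165]
(150, 150) [ 30   5 168]
```

View pics/w7.png

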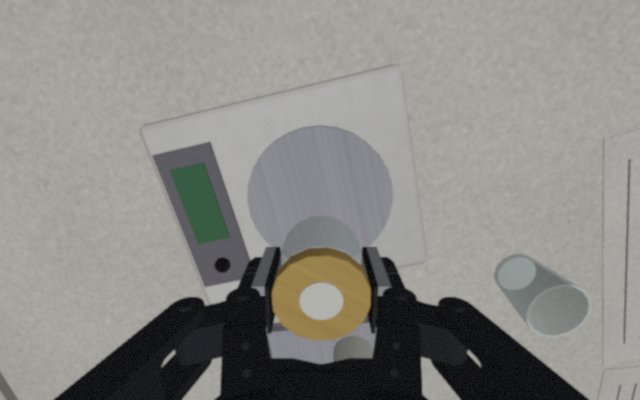

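The jar hangs level in the grip with its lid at (321,294). The pan rim shows clearly from (248,190) over the top to (392,190), so I'll fit a circle to that arc.

```bash
python3 - <<'E'
from h import *
from scipy.optimize import least_squares
c=snap('wrist');g=c['image'];h=cv2.cvtColor(cv2.GaussianBlur(g,(5,5),0),cv2.COLOR_RGB2HSV)
m=((h[...,0]>100)&(h[...,0]<140)&(h[...,1]>6)&(h[...,2]>115)&(h[...,2]<158)).astype(np.uint8)
m[:110]=0;m[270:]=0;m[:,:235]=0;m[:,405:]=0
m=cv2.morphologyEx(m,cv2.MORPH_OPEN,np.ones((5,5)))
q=max(cv2.findContours(m,0,1)[0],key=cv2.contourArea)[:,0]
q=q[(q[:,1]<205)]
w=np.array([cast(c,u,.07)[:2] for u in q])
f=least_squares(lambda p:np.hypot(*(w-p[:2]).T)-p[2],[.548,.266,.06],loss='soft_l1',f_scale=.001)
print(len(q),f.x,np.abs(f.fun).mean()); print(bot.get_obs()['eef_pos'])
E
```

```text
219 [0.54797583 0.26542812 0.05822086] 0.00020902447907497412
[0.54855348 0.26507145 0.1714451 ]
```

Request:
carry_out([
  {"dx": 0,"dy": 0,"dz": 20,"twist": 0,"fingers": 1},
  {"dx": 0,"dy": 0,"dz": 44,"twist": 0,"fingers": 1},
  {"dx": 0,"dy": 0,"dz": 64,"twist": 0,"fingers": 1},
  {"dx": 0,"dy": 0,"dz": 76,"twist": 0,"fingers": 1},
  {"dx": 0,"dy": 0,"dz": 82,"twist": 0,"fingers": 1},
])

```text
clock: 19.65
eef_pos: [0.547, 0.2649, 0.087]
tool_rot: [0.765, 0.644, -0.002, -0.0]
ft_force: [-0.6, -1.1, -1.6]
grip_width: 0.0407
grasp_force: 60.8
```

Request:
carry_out([
  {"dx": 0,"dy": 0,"dz": 2,"twist": 0,"fingers": 1},
  {"dx": 0,"dy": 0,"dz": 4,"twist": 0,"fingers": 1},
  {"dx": 0,"dy": 0,"dz": 6,"twist": 0,"fingers": 1},
  {"dx": 0,"dy": 0,"dz": 7,"twist": 0,"fingers": 1},
  {"dx": 0,"dy": 0,"dz": 7,"twist": 0,"fingers": 1},
])

```text
clock: 20.07
eef_pos: [0.5486, 0.2669, 0.083]
tool_rot: [0.765, 0.644, 0.001, 0.0]
ft_force: [0.1, -0.7, -1.4]
grip_width: 0.0407
grasp_force: 60.8
```

Request:
carry_out([
  {"dx": 0,"dy": 0,"dz": 0.5,"twist": 0,"fingers": 1},
  {"dx": 0,"dy": 0,"dz": 0.5,"twist": 0,"fingers": 1},
  {"dx": 0,"dy": 0,"dz": 0.5,"twist": 0,"fingers": 1},
  {"dx": 0,"dy": 0,"dz": 0.5,"twist": 0,"fingers": 1},
  {"dx": 0,"dy": 0,"dz": 0.5,"twist": 0,"fingers": 1},
])

```text
clock: 20.48
eef_pos: [0.5482, 0.2668, 0.0819]
tool_rot: [0.765, 0.644, 0.0, 0.0]
ft_force: [0.4, -0.3, -0.8]
grip_width: 0.0406
grasp_force: 60.8
```

Request:
carry_out([
  {"dx": 0,"dy": 0,"dz": 0.3,"twist": 0,"fingers": 1},
  {"dx": 0,"dy": 0,"dz": 0.5,"twist": 0,"fingers": 1},
  {"dx": 0,"dy": 0,"dz": 0.7,"twist": 0,"fingers": 1},
  {"dx": 0,"dy": 0,"dz": 0.7,"twist": 0,"fingers": 1},
  {"dx": 0,"dy": 0,"dz": 0.7,"twist": 0,"fingers": 1},
])

```text
clock: 20.9
eef_pos: [0.5482, 0.2667, 0.0811]
tool_rot: [0.765, 0.644, -0.0, 0.0]
ft_force: [-0.4, -0.3, -1.0]
grip_width: 0.0404
grasp_force: 60.8
```

Request:
carry_out([
  {"dx": 0,"dy": 0,"dz": 0,"twist": 0,"fingers": -0.4},
  {"dx": 0,"dy": 0,"dz": 0,"twist": 0,"fingers": -0.4},
  {"dx": 0,"dy": 0,"dz": 0,"twist": 0,"fingers": -0.6},
  {"dx": 0,"dy": 0,"dz": 0,"twist": 0,"fingers": -1},
  {"dx": 0,"dy": 0,"dz": 0,"twist": 0,"fingers": -1},
])

```text
clock: 21.32
eef_pos: [0.5483, 0.2668, 0.0813]
tool_rot: [0.765, 0.644, 0.0, 0.0]
ft_force: [0.6, -0.4, -0.2]
grip_width: 0.0856
grasp_force: 0.0
```

Request:
carry_out([
  {"dx": 0,"dy": 0,"dz": -15,"twist": 0,"fingers": -1},
  {"dx": 0,"dy": 0,"dz": -40,"twist": 0,"fingers": -1},
  {"dx": 0,"dy": 0,"dz": -75,"twist": 0,"fingers": -1},
  {"dx": 0,"dy": 0,"dz": -108,"twist": 0,"fingers": -1},
  {"dx": 0,"dy": 0,"dz": -108,"twist": 0,"fingers": -1},
])

```text
clock: 21.73
eef_pos: [0.5518, 0.2685, 0.1973]
tool_rot: [0.765, 0.644, 0.007, 0.002]
ft_force: [1.9, -0.0, 1.9]
grip_width: 0.0855
grasp_force: 0.0
```

```bash
python3 - <<'E'
from h import *
c=snap('wrist');g=c['image'];h=cv2.cvtColor(g,cv2.COLOR_RGB2HSV);o=bot.get_obs();print(o['eef_pos'],o['tool_rot'],o['grip_width'])
m=(h[...,1]<40)&(g.min(2)>150)
for s,ce in blobs(m,100): 
    if 260<ce[0]<380 and 180<ce[1]<320: print('white',s,cast(c,ce,.114))
a=snap('side')['image'][90:350,220:480]
k=snap('side');hh=cv2.cvtColor(k['image'],cv2.COLOR_RGB2HSV)
cv2.imwrite('pics/s8.png',np.hstack([cv2.resize(a,(400,400)),cv2.resize(g[100:400,170:470],(400,400))])[:,:,::-1])
E
```

```text
[0.55079724 0.26805767 0.19412166] [0.76480557 0.64424253 0.00475072 0.00119895] 0.08546326427002207
white [305 200  22  21 361] [0.54860507 0.2674258  0.114     ]
```

View pics/s8.png

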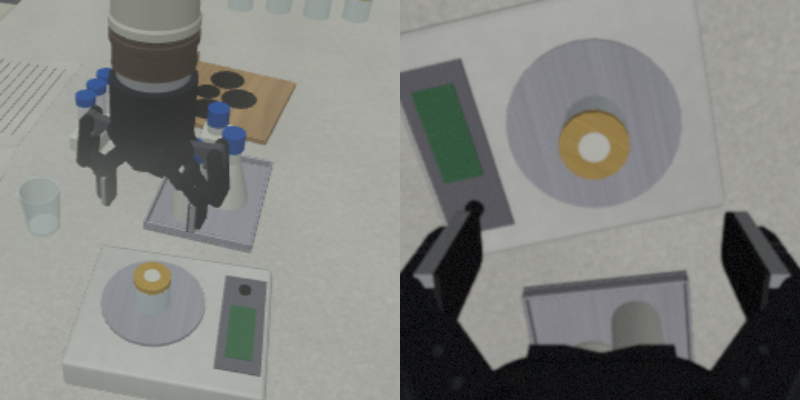

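The jar stands at (0.5486, 0.2674), within about 2 mm of the pan's centre, upright with nothing disturbed. Next I return the containers, square bottle first.

Request:
carry_out([
  {"dx": -30,"dy": 3,"dz": 0,"twist": 0,"fingers": -1},
  {"dx": -70,"dy": 8,"dz": 0,"twist": 0,"fingers": -1},
  {"dx": -110,"dy": 12,"dz": 0,"twist": 0,"fingers": -1},
  {"dx": -150,"dy": 16,"dz": 0,"twist": 0,"fingers": -1},
  {"dx": -190,"dy": 20,"dz": 0,"twist": 0,"fingers": -1},
])

```text
clock: 22.3
eef_pos: [0.5338, 0.0745, 0.1869]
tool_rot: [0.765, 0.645, -0.002, -0.001]
ft_force: [1.3, -0.3, 0.2]
grip_width: 0.0854
grasp_force: 0.0
```

Request:
carry_out([
  {"dx": -40,"dy": 4,"dz": 0,"twist": 0,"fingers": -1},
  {"dx": -80,"dy": 9,"dz": 0,"twist": 0,"fingers": -1},
  {"dx": -115,"dy": 12,"dz": 0,"twist": 0,"fingers": -1},
  {"dx": -138,"dy": 15,"dz": 0,"twist": 0,"fingers": -1},
  {"dx": -144,"dy": 16,"dz": 0,"twist": 0,"fingers": -1},
])

```text
clock: 22.72
eef_pos: [0.5251, -0.072, 0.1871]
tool_rot: [0.766, 0.642, -0.002, -0.001]
ft_force: [1.2, 0.1, -0.0]
grip_width: 0.0857
grasp_force: 0.0
```

Request:
carry_out([
  {"dx": 0,"dy": 0,"dz": 0,"twist": 0,"fingers": -1},
  {"dx": 0,"dy": 0,"dz": 5,"twist": 0,"fingers": -1},
  {"dx": 0,"dy": 0,"dz": 5,"twist": 0,"fingers": -1},
  {"dx": 0,"dy": 0,"dz": 5,"twist": 0,"fingers": -1},
  {"dx": 0,"dy": 0,"dz": 5,"twist": 0,"fingers": -1},
])

```text
clock: 23.13
eef_pos: [0.5268, -0.0671, 0.1837]
tool_rot: [0.764, 0.645, -0.0, -0.0]
ft_force: [-0.2, -0.4, 0.1]
grip_width: 0.0852
grasp_force: 0.0
```

```bash
sed -i 's/(.126,.121,.118)/(.118,.113,.110)/' w.py; python3 w.py w9.png
```

```text
23.1833 [ 0.52697113 -0.06725671  0.18396614] [ 7.64147851e-01  6.45041113e-01 -5.76467334e-05 -1.45444850e-04] [0.54107038 0.01217223 0.32546025] 0.08566808125101696
[ 298    5   58   68 3017] [326.6  38.7] [[0.5496, 0.0439], [0.5498, 0.0446], [0.5499, 0.0451]]
[ 233  110   56   53 2265] [260.5 135.7] [[0.4976, -0.0053], [0.4966, -0.0057], [0.4959, -0.006]]
[ 581  154   59   45 2042] [610.5 175.2] [[0.7263, -0.0711], [0.7308, -0.0731], [0.7335, -0.0743]]
[ 301  187   46   53 1888] [323.6 213.7] [[0.5293, -0.0661], [0.5291, -0.068], [0.5289, -0.0691]]
[ 570  202   56   43 1787] [597.6 222.2] [[0.7213, -0.1053], [0.7257, -0.1081], [0.7283, -0.1098]]
[ 560  245   52   41 1584] [585.5 264.8] [[0.7161, -0.1393], [0.7203, -0.1429], [0.7228, -0.1451]]
```

Request:
carry_out([
  {"dx": -1.5,"dy": 1,"dz": 25,"twist": 0,"fingers": -1},
  {"dx": -1.5,"dy": 1,"dz": 55,"twist": 0,"fingers": -1},
  {"dx": -1.5,"dy": 1,"dz": 80,"twist": 0,"fingers": -1},
  {"dx": -1.5,"dy": 1,"dz": 94,"twist": 0,"fingers": -1},
  {"dx": -1.5,"dy": 1,"dz": 94,"twist": 0,"fingers": -1},
])

```text
clock: 23.6
eef_pos: [0.5248, -0.069, 0.0866]
tool_rot: [0.764, 0.645, -0.002, -0.003]
ft_force: [-0.5, -0.3, -0.1]
grip_width: 0.0852
grasp_force: 0.0
```

Request:
carry_out([
  {"dx": 0,"dy": 0,"dz": 0,"twist": 0,"fingers": -1},
  {"dx": 0,"dy": 0,"dz": 0,"twist": 0,"fingers": -1},
  {"dx": 0,"dy": 0,"dz": 0,"twist": 0,"fingers": 1},
  {"dx": 0,"dy": 0,"dz": 0,"twist": 0,"fingers": 1},
  {"dx": 0,"dy": 0,"dz": 0,"twist": 0,"fingers": 1},
])

```text
clock: 24.02
eef_pos: [0.5285, -0.0702, 0.0913]
tool_rot: [0.765, 0.644, 0.001, 0.001]
ft_force: [-0.3, -0.2, 0.5]
grip_width: 0.0515
grasp_force: 0.0
```

Request:
carry_out([
  {"dx": 0,"dy": 0,"dz": 0,"twist": 0,"fingers": 1},
  {"dx": 0,"dy": 0,"dz": 0,"twist": 0,"fingers": 1},
  {"dx": 0,"dy": 0,"dz": 0,"twist": 0,"fingers": 1},
  {"dx": 0,"dy": 0,"dz": 0,"twist": 0,"fingers": 1},
  {"dx": 0,"dy": 0,"dz": 0,"twist": 0,"fingers": 1},
])

```text
clock: 24.43
eef_pos: [0.5283, -0.0702, 0.091]
tool_rot: [0.765, 0.644, 0.001, 0.001]
ft_force: [-0.2, -0.1, 6.0]
grip_width: 0.0326
grasp_force: 59.8
```

Request:
carry_out([
  {"dx": 0,"dy": 0,"dz": -15,"twist": 0,"fingers": 1},
  {"dx": 0,"dy": 0,"dz": -42,"twist": 0,"fingers": 1},
  {"dx": 0,"dy": 0,"dz": -72,"twist": 0,"fingers": 1},
  {"dx": -12,"dy": 3,"dz": -90,"twist": 0,"fingers": 1},
  {"dx": -40,"dy": 10,"dz": -90,"twist": 0,"fingers": 1},
])

```text
clock: 24.85
eef_pos: [0.5328, -0.1094, 0.1841]
tool_rot: [0.763, 0.646, 0.003, 0.002]
ft_force: [0.8, -1.3, -1.5]
grip_width: 0.0323
grasp_force: 60.3
```

Request:
carry_out([
  {"dx": -37,"dy": 9,"dz": 0,"twist": 0,"fingers": 1},
  {"dx": -75,"dy": 18,"dz": 0,"twist": 0,"fingers": 1},
  {"dx": -112,"dy": 28,"dz": 0,"twist": 0,"fingers": 1},
  {"dx": -149,"dy": 37,"dz": 0,"twist": 0,"fingers": 1},
  {"dx": -184,"dy": 45,"dz": 0,"twist": 0,"fingers": 1},
])

```text
clock: 25.27
eef_pos: [0.5429, -0.3019, 0.1787]
tool_rot: [0.765, 0.644, -0.001, -0.001]
ft_force: [1.1, 0.8, -2.2]
grip_width: 0.0323
grasp_force: 60.3
```

Request:
carry_out([
  {"dx": -30,"dy": 7,"dz": 0,"twist": 0,"fingers": 1},
  {"dx": -39.5,"dy": 10,"dz": 10,"twist": 0,"fingers": 1},
  {"dx": -39.5,"dy": 10,"dz": 35,"twist": 0,"fingers": 1},
  {"dx": -39.5,"dy": 10,"dz": 55,"twist": 0,"fingers": 1},
  {"dx": -39.5,"dy": 10,"dz": 68,"twist": 0,"fingers": 1},
])

```text
clock: 25.68
eef_pos: [0.5447, -0.3399, 0.1078]
tool_rot: [0.765, 0.644, -0.001, -0.003]
ft_force: [-0.5, -0.9, -2.5]
grip_width: 0.0326
grasp_force: 60.4
```

Request:
carry_out([
  {"dx": 0,"dy": 0,"dz": 5,"twist": 0,"fingers": 1},
  {"dx": 0,"dy": 0,"dz": 9,"twist": 0,"fingers": 1},
  {"dx": 0,"dy": 0,"dz": 12,"twist": 0,"fingers": 1},
  {"dx": 0,"dy": 0,"dz": 13,"twist": 0,"fingers": 1},
  {"dx": 0,"dy": 0,"dz": 13,"twist": 0,"fingers": 1},
])

```text
clock: 26.1
eef_pos: [0.5474, -0.3409, 0.0998]
tool_rot: [0.765, 0.644, 0.0, 0.001]
ft_force: [-0.9, -0.1, -2.7]
grip_width: 0.0328
grasp_force: 60.4
```

Request:
carry_out([
  {"dx": 0,"dy": 0,"dz": 0.5,"twist": 0,"fingers": 1},
  {"dx": 0,"dy": 0,"dz": 0.5,"twist": 0,"fingers": 1},
  {"dx": 0,"dy": 0,"dz": 0.5,"twist": 0,"fingers": 1},
  {"dx": 0,"dy": 0,"dz": 0.5,"twist": 0,"fingers": 1},
  {"dx": 0,"dy": 0,"dz": 0.5,"twist": 0,"fingers": 1},
])

```text
clock: 26.52
eef_pos: [0.5471, -0.341, 0.0991]
tool_rot: [0.765, 0.644, 0.0, 0.0]
ft_force: [0.2, -0.4, -1.5]
grip_width: 0.0328
grasp_force: 60.4
```

Request:
carry_out([
  {"dx": 0,"dy": 0,"dz": 0,"twist": 0,"fingers": -1},
  {"dx": 0,"dy": 0,"dz": 0,"twist": 0,"fingers": -1},
  {"dx": 0,"dy": 0,"dz": 0,"twist": 0,"fingers": -1},
  {"dx": 0,"dy": 0,"dz": 0,"twist": 0,"fingers": -1},
  {"dx": 0,"dy": 0,"dz": 0,"twist": 0,"fingers": -1},
])

```text
clock: 26.93
eef_pos: [0.5471, -0.3409, 0.0988]
tool_rot: [0.765, 0.644, 0.0, 0.0]
ft_force: [0.0, -0.1, 0.7]
grip_width: 0.0849
grasp_force: 0.0
```

Request:
carry_out([
  {"dx": 0,"dy": 0,"dz": -25,"twist": 0,"fingers": -1},
  {"dx": 0,"dy": 0,"dz": -60,"twist": 0,"fingers": -1},
  {"dx": 0,"dy": 0,"dz": -95,"twist": 0,"fingers": -1},
  {"dx": 25,"dy": -8,"dz": -95,"twist": 0,"fingers": -1},
  {"dx": 60,"dy": -20,"dz": -95,"twist": 0,"fingers": -1},
])

```text
clock: 27.35
eef_pos: [0.5396, -0.2814, 0.1969]
tool_rot: [0.766, 0.643, 0.001, 0.004]
ft_force: [0.3, 1.5, -0.5]
grip_width: 0.0853
grasp_force: 0.0
```

Request:
carry_out([
  {"dx": 37,"dy": -12,"dz": 0,"twist": 0,"fingers": -1},
  {"dx": 75,"dy": -25,"dz": 0,"twist": 0,"fingers": -1},
  {"dx": 112,"dy": -37,"dz": 0,"twist": 0,"fingers": -1},
  {"dx": 150,"dy": -50,"dz": 0,"twist": 0,"fingers": -1},
  {"dx": 185,"dy": -62,"dz": 0,"twist": 0,"fingers": -1},
])

```text
clock: 27.77
eef_pos: [0.5071, -0.0835, 0.1939]
tool_rot: [0.765, 0.644, 0.0, 0.0]
ft_force: [0.7, 0.5, 0.8]
grip_width: 0.0854
grasp_force: 0.0
```

Request:
carry_out([
  {"dx": 35,"dy": -12,"dz": 0,"twist": 0,"fingers": -1},
  {"dx": 65,"dy": -21,"dz": 5,"twist": 0,"fingers": -1},
  {"dx": 76.5,"dy": -24.5,"dz": 30,"twist": 0,"fingers": -1},
  {"dx": 76.5,"dy": -24.5,"dz": 65,"twist": 0,"fingers": -1},
  {"dx": 76.5,"dy": -24.5,"dz": 88,"twist": 0,"fingers": -1},
])

```text
clock: 28.18
eef_pos: [0.4959, -0.0045, 0.1042]
tool_rot: [0.764, 0.645, 0.0, 0.0]
ft_force: [-0.3, -0.0, -1.2]
grip_width: 0.0853
grasp_force: 0.0
```

Request:
carry_out([
  {"dx": 0,"dy": 0,"dz": 10,"twist": 0,"fingers": -1},
  {"dx": 0,"dy": 0,"dz": 13,"twist": 0,"fingers": -1},
  {"dx": 0,"dy": 0,"dz": 13,"twist": 0,"fingers": -1},
  {"dx": 0,"dy": 0,"dz": 13,"twist": 0,"fingers": 1},
  {"dx": 0,"dy": 0,"dz": 13,"twist": 0,"fingers": 1},
])

```text
clock: 28.6
eef_pos: [0.4981, -0.0062, 0.0943]
tool_rot: [0.765, 0.644, 0.001, 0.001]
ft_force: [0.5, 0.2, 0.2]
grip_width: 0.0641
grasp_force: 0.0
```

Request:
carry_out([
  {"dx": 0,"dy": 0,"dz": 0,"twist": 0,"fingers": 1},
  {"dx": 0,"dy": 0,"dz": 0,"twist": 0,"fingers": 1},
  {"dx": 0,"dy": 0,"dz": 0,"twist": 0,"fingers": 1},
  {"dx": 0,"dy": 0,"dz": 0,"twist": 0,"fingers": 1},
  {"dx": 0,"dy": 0,"dz": 0,"twist": 0,"fingers": 1},
])

```text
clock: 29.02
eef_pos: [0.4976, -0.006, 0.0938]
tool_rot: [0.765, 0.644, 0.001, 0.001]
ft_force: [-0.3, 0.6, 6.0]
grip_width: 0.0326
grasp_force: 59.9
```

Request:
carry_out([
  {"dx": 0,"dy": 0,"dz": -15,"twist": 0,"fingers": 1},
  {"dx": 0,"dy": 0,"dz": -42,"twist": 0,"fingers": 1},
  {"dx": 0,"dy": 0,"dz": -72,"twist": 0,"fingers": 1},
  {"dx": -12,"dy": 3,"dz": -90,"twist": 0,"fingers": 1},
  {"dx": -40,"dy": 10,"dz": -90,"twist": 0,"fingers": 1},
])

```text
clock: 29.43
eef_pos: [0.5022, -0.0453, 0.187]
tool_rot: [0.763, 0.646, 0.003, 0.002]
ft_force: [1.4, -0.5, -0.9]
grip_width: 0.0328
grasp_force: 59.8
```

Request:
carry_out([
  {"dx": -37,"dy": 9,"dz": 0,"twist": 0,"fingers": 1},
  {"dx": -75,"dy": 18,"dz": 0,"twist": 0,"fingers": 1},
  {"dx": -112,"dy": 28,"dz": 0,"twist": 0,"fingers": 1},
  {"dx": -149,"dy": 37,"dz": 0,"twist": 0,"fingers": 1},
  {"dx": -184,"dy": 45,"dz": 0,"twist": 0,"fingers": 1},
])

```text
clock: 29.85
eef_pos: [0.5123, -0.2379, 0.1822]
tool_rot: [0.765, 0.644, -0.0, -0.0]
ft_force: [0.2, 1.2, -1.0]
grip_width: 0.0325
grasp_force: 59.8
```

Request:
carry_out([
  {"dx": -30,"dy": 7,"dz": 0,"twist": 0,"fingers": 1},
  {"dx": -40.5,"dy": 9,"dz": 10,"twist": 0,"fingers": 1},
  {"dx": -40.5,"dy": 9,"dz": 35,"twist": 0,"fingers": 1},
  {"dx": -40.5,"dy": 9,"dz": 55,"twist": 0,"fingers": 1},
  {"dx": -40.5,"dy": 9,"dz": 68,"twist": 0,"fingers": 1},
])

```text
clock: 30.27
eef_pos: [0.5129, -0.2767, 0.1114]
tool_rot: [0.765, 0.644, -0.001, -0.002]
ft_force: [-0.4, 0.4, -1.6]
grip_width: 0.0327
grasp_force: 60.0
```

Request:
carry_out([
  {"dx": 0,"dy": 0,"dz": 5,"twist": 0,"fingers": 1},
  {"dx": 0,"dy": 0,"dz": 9,"twist": 0,"fingers": 1},
  {"dx": 0,"dy": 0,"dz": 12,"twist": 0,"fingers": 1},
  {"dx": 0,"dy": 0,"dz": 13,"twist": 0,"fingers": 1},
  {"dx": 0,"dy": 0,"dz": 13,"twist": 0,"fingers": 1},
])

```text
clock: 30.68
eef_pos: [0.5152, -0.2774, 0.1023]
tool_rot: [0.765, 0.644, 0.0, 0.001]
ft_force: [0.5, -0.3, -1.2]
grip_width: 0.0324
grasp_force: 60.0
```

Request:
carry_out([
  {"dx": 0,"dy": 0,"dz": 0.5,"twist": 0,"fingers": 1},
  {"dx": 0,"dy": 0,"dz": 0.5,"twist": 0,"fingers": 1},
  {"dx": 0,"dy": 0,"dz": 0.5,"twist": 0,"fingers": 1},
  {"dx": 0,"dy": 0,"dz": 0.5,"twist": 0,"fingers": 1},
  {"dx": 0,"dy": 0,"dz": 0.5,"twist": 0,"fingers": 1},
])

```text
clock: 31.1
eef_pos: [0.5153, -0.2777, 0.1019]
tool_rot: [0.765, 0.644, 0.0, 0.001]
ft_force: [-0.3, -0.5, 1.9]
grip_width: 0.0321
grasp_force: 60.1
```

Request:
carry_out([
  {"dx": 0,"dy": 0,"dz": 0,"twist": 0,"fingers": -1},
  {"dx": 0,"dy": 0,"dz": 0,"twist": 0,"fingers": -1},
  {"dx": 0,"dy": 0,"dz": 0,"twist": 0,"fingers": -1},
  {"dx": 0,"dy": 0,"dz": 0,"twist": 0,"fingers": -1},
  {"dx": 0,"dy": 0,"dz": 0,"twist": 0,"fingers": -1},
])

```text
clock: 31.52
eef_pos: [0.5146, -0.2774, 0.101]
tool_rot: [0.765, 0.644, -0.0, -0.0]
ft_force: [-0.2, -0.7, 0.9]
grip_width: 0.0852
grasp_force: 0.0
```

Request:
carry_out([
  {"dx": 0,"dy": 0,"dz": -25,"twist": 0,"fingers": -1},
  {"dx": 0,"dy": 0,"dz": -60,"twist": 0,"fingers": -1},
  {"dx": 0,"dy": 0,"dz": -95,"twist": 0,"fingers": -1},
  {"dx": 25,"dy": -2,"dz": -95,"twist": 0,"fingers": -1},
  {"dx": 60,"dy": -4,"dz": -95,"twist": 0,"fingers": -1},
])

```text
clock: 31.93
eef_pos: [0.5227, -0.2202, 0.1992]
tool_rot: [0.766, 0.642, 0.001, 0.003]
ft_force: [0.2, 0.7, -0.5]
grip_width: 0.0854
grasp_force: 0.0
```

Request:
carry_out([
  {"dx": 38,"dy": -2,"dz": 0,"twist": 0,"fingers": -1},
  {"dx": 76,"dy": -5,"dz": 0,"twist": 0,"fingers": -1},
  {"dx": 114,"dy": -7,"dz": 0,"twist": 0,"fingers": -1},
  {"dx": 152,"dy": -9,"dz": 0,"twist": 0,"fingers": -1},
  {"dx": 190,"dy": -12,"dz": 0,"twist": 0,"fingers": -1},
])

```text
clock: 32.35
eef_pos: [0.5414, -0.0267, 0.1962]
tool_rot: [0.765, 0.644, 0.0, 0.0]
ft_force: [1.1, 0.0, 0.2]
grip_width: 0.0857
grasp_force: 0.0
```

Request:
carry_out([
  {"dx": 35,"dy": -2,"dz": 0,"twist": 0,"fingers": -1},
  {"dx": 60,"dy": -3,"dz": 5,"twist": 0,"fingers": -1},
  {"dx": 70,"dy": -4,"dz": 10,"twist": 0,"fingers": -1},
  {"dx": 70,"dy": -4,"dz": 10,"twist": 0,"fingers": -1},
  {"dx": 70,"dy": -4,"dz": 10,"twist": 0,"fingers": -1},
])

```text
clock: 32.77
eef_pos: [0.5489, 0.0411, 0.1856]
tool_rot: [0.765, 0.645, -0.001, -0.0]
ft_force: [-0.4, 0.2, 0.2]
grip_width: 0.0853
grasp_force: 0.0
```

```bash
python3 w.py w10.png
```

```text
32.8167 [0.54910364 0.04036369 0.18591854] [ 7.64997878e-01  6.44032571e-01 -5.39263690e-04  6.26722778e-05] [0.5633183  0.12050373 0.32721281] 0.0850596025687047
[ 297  187   48   55 2039] [320.5 214.5] [[0.5489, 0.0411], [0.5486, 0.0392], [0.5484, 0.038]]
[ 543  279   50   68 1883] [567.3 306. ] [[0.7287, -0.0684], [0.7326, -0.0729], [0.735, -0.0756]]
```

Request:
carry_out([
  {"dx": 0,"dy": 0,"dz": 25,"twist": 0,"fingers": -1},
  {"dx": 0,"dy": 0,"dz": 55,"twist": 0,"fingers": -1},
  {"dx": 0,"dy": 0,"dz": 78,"twist": 0,"fingers": -1},
  {"dx": 0,"dy": 0,"dz": 88,"twist": 0,"fingers": -1},
  {"dx": 0,"dy": 0,"dz": 88,"twist": 0,"fingers": -1},
])

```text
clock: 33.23
eef_pos: [0.5473, 0.0395, 0.0957]
tool_rot: [0.766, 0.643, -0.002, -0.002]
ft_force: [-0.5, 0.2, -0.4]
grip_width: 0.0853
grasp_force: 0.0
```

Request:
carry_out([
  {"dx": 0,"dy": 0,"dz": 0,"twist": 0,"fingers": -1},
  {"dx": 0,"dy": 0,"dz": 0,"twist": 0,"fingers": -1},
  {"dx": 0,"dy": 0,"dz": 0,"twist": 0,"fingers": 1},
  {"dx": 0,"dy": 0,"dz": 0,"twist": 0,"fingers": 1},
  {"dx": 0,"dy": 0,"dz": 0,"twist": 0,"fingers": 1},
])

```text
clock: 33.65
eef_pos: [0.5502, 0.0413, 0.0993]
tool_rot: [0.765, 0.644, 0.001, 0.001]
ft_force: [-0.6, 0.3, 0.6]
grip_width: 0.0515
grasp_force: 0.0
```

Request:
carry_out([
  {"dx": 0,"dy": 0,"dz": 0,"twist": 0,"fingers": 1},
  {"dx": 0,"dy": 0,"dz": 0,"twist": 0,"fingers": 1},
  {"dx": 0,"dy": 0,"dz": 0,"twist": 0,"fingers": 1},
  {"dx": 0,"dy": 0,"dz": 0,"twist": 0,"fingers": 1},
  {"dx": 0,"dy": 0,"dz": 0,"twist": 0,"fingers": 1},
])

```text
clock: 34.07
eef_pos: [0.5496, 0.0415, 0.0989]
tool_rot: [0.765, 0.644, 0.0, 0.0]
ft_force: [-2.1, -0.2, 5.9]
grip_width: 0.0326
grasp_force: 59.1
```

Request:
carry_out([
  {"dx": 0,"dy": 0,"dz": -15,"twist": 0,"fingers": 1},
  {"dx": 0,"dy": 0,"dz": -42,"twist": 0,"fingers": 1},
  {"dx": 0,"dy": 0,"dz": -72,"twist": 0,"fingers": 1},
  {"dx": -12,"dy": 3,"dz": -90,"twist": 0,"fingers": 1},
  {"dx": -40,"dy": 10,"dz": -90,"twist": 0,"fingers": 1},
])

```text
clock: 34.48
eef_pos: [0.555, 0.0026, 0.1925]
tool_rot: [0.763, 0.646, 0.004, 0.002]
ft_force: [1.4, -0.9, -1.2]
grip_width: 0.0322
grasp_force: 60.0
```

Request:
carry_out([
  {"dx": -37,"dy": 9,"dz": 0,"twist": 0,"fingers": 1},
  {"dx": -75,"dy": 18,"dz": 0,"twist": 0,"fingers": 1},
  {"dx": -112,"dy": 28,"dz": 0,"twist": 0,"fingers": 1},
  {"dx": -149,"dy": 37,"dz": 0,"twist": 0,"fingers": 1},
  {"dx": -184,"dy": 45,"dz": 0,"twist": 0,"fingers": 1},
])

```text
clock: 34.9
eef_pos: [0.5651, -0.1907, 0.1872]
tool_rot: [0.765, 0.644, -0.0, -0.0]
ft_force: [1.0, 0.5, -1.9]
grip_width: 0.0328
grasp_force: 60.0
```

Request:
carry_out([
  {"dx": -30,"dy": 7,"dz": 0,"twist": 0,"fingers": 1},
  {"dx": -40,"dy": 9,"dz": 10,"twist": 0,"fingers": 1},
  {"dx": -40,"dy": 9,"dz": 35,"twist": 0,"fingers": 1},
  {"dx": -40,"dy": 9,"dz": 55,"twist": 0,"fingers": 1},
  {"dx": -40,"dy": 9,"dz": 68,"twist": 0,"fingers": 1},
])

```text
clock: 35.32
eef_pos: [0.5657, -0.2291, 0.1164]
tool_rot: [0.765, 0.644, -0.001, -0.002]
ft_force: [-0.9, -0.1, -2.3]
grip_width: 0.033
grasp_force: 60.1
```

Request:
carry_out([
  {"dx": 0,"dy": 0,"dz": 5,"twist": 0,"fingers": 1},
  {"dx": 0,"dy": 0,"dz": 9,"twist": 0,"fingers": 1},
  {"dx": 0,"dy": 0,"dz": 12,"twist": 0,"fingers": 1},
  {"dx": 0,"dy": 0,"dz": 13,"twist": 0,"fingers": 1},
  {"dx": 0,"dy": 0,"dz": 13,"twist": 0,"fingers": 1},
])

```text
clock: 35.73
eef_pos: [0.5681, -0.2296, 0.1077]
tool_rot: [0.765, 0.644, 0.0, 0.001]
ft_force: [0.9, 0.1, -2.5]
grip_width: 0.0323
grasp_force: 60.1
```

Request:
carry_out([
  {"dx": 0,"dy": 0,"dz": 0.5,"twist": 0,"fingers": 1},
  {"dx": 0,"dy": 0,"dz": 0.5,"twist": 0,"fingers": 1},
  {"dx": 0,"dy": 0,"dz": 0.5,"twist": 0,"fingers": 1},
  {"dx": 0,"dy": 0,"dz": 0.5,"twist": 0,"fingers": 1},
  {"dx": 0,"dy": 0,"dz": 0.5,"twist": 0,"fingers": 1},
])

```text
clock: 36.15
eef_pos: [0.5678, -0.2298, 0.107]
tool_rot: [0.765, 0.644, 0.0, 0.0]
ft_force: [-0.3, 0.3, -1.4]
grip_width: 0.0326
grasp_force: 60.1
```

Release the bottle, then rise to the earlier look position over the stand.

Request:
carry_out([
  {"dx": 0,"dy": 0,"dz": 0,"twist": 0,"fingers": -1},
  {"dx": 0,"dy": 0,"dz": 0,"twist": 0,"fingers": -1},
  {"dx": 0,"dy": 0,"dz": 0,"twist": 0,"fingers": -1},
  {"dx": 0,"dy": 0,"dz": 0,"twist": 0,"fingers": -1},
  {"dx": 0,"dy": 0,"dz": 0,"twist": 0,"fingers": -1},
])

```text
clock: 36.57
eef_pos: [0.5677, -0.2298, 0.1068]
tool_rot: [0.765, 0.644, 0.0, 0.0]
ft_force: [-0.2, -0.2, -0.3]
grip_width: 0.0851
grasp_force: 0.0
```

Request:
carry_out([
  {"dx": 0,"dy": 0,"dz": -25,"twist": 0,"fingers": -1},
  {"dx": 0,"dy": 0,"dz": -60,"twist": 0,"fingers": -1},
  {"dx": 0,"dy": 0,"dz": -95,"twist": 0,"fingers": -1},
  {"dx": 0,"dy": 0,"dz": -130,"twist": 0,"fingers": -1},
  {"dx": 0,"dy": -12,"dz": -160,"twist": 0,"fingers": -1},
])

```text
clock: 36.98
eef_pos: [0.5572, -0.2279, 0.2688]
tool_rot: [0.765, 0.644, 0.001, 0.001]
ft_force: [0.9, -0.6, 0.3]
grip_width: 0.0856
grasp_force: 0.0
```

Request:
carry_out([
  {"dx": 10,"dy": -12,"dz": -26,"twist": 0,"fingers": -1},
  {"dx": 10,"dy": -12,"dz": -26,"twist": 0,"fingers": -1},
  {"dx": 10,"dy": -12,"dz": -26,"twist": 0,"fingers": -1},
  {"dx": 10,"dy": -12,"dz": -26,"twist": 0,"fingers": -1},
  {"dx": 10,"dy": -12,"dz": -26,"twist": 0,"fingers": -1},
])

```text
clock: 37.4
eef_pos: [0.5452, -0.2157, 0.2909]
tool_rot: [0.765, 0.644, -0.001, -0.001]
ft_force: [-0.0, 0.2, -0.7]
grip_width: 0.085
grasp_force: 0.0
```

```bash
sed -i 's/(.118,.113,.110)/(.126,.121,.118)/' w.py; python3 w.py w11.png; python3 - <<'E'
from h import *
w=cv2.imread('pics/w11.png')[100:320,220:430];b=snap('scene')['image'][120:280,130:500][:,:,::-1];a=snap('side')['image'][90:350,220:480][:,:,::-1]
im=np.zeros((600,740,3),np.uint8);im[:260,:600]=cv2.resize(b,(600,260));im[260:590,:330]=cv2.resize(a,(330,330));im[260:590,340:655]=cv2.resize(w,(315,330))
cv2.imwrite('pics/f.png',im)
E
```

```text
37.45 [ 0.54514761 -0.21573143  0.29066019] [ 0.76486631  0.6441868  -0.00083144 -0.00148656] [ 0.55989529 -0.13658874  0.43267072] 0.08556186336924061
[487   0  41  19 559] [505.2   7.3] [[0.7269, -0.0918], [0.7296, -0.091], [0.7312, -0.0906]]
[ 482   24   40   37 1129] [501.7  42.5] [[0.7242, -0.119], [0.7268, -0.1187], [0.7284, -0.1185]]
[477  68  38  33 990] [495.8  84.3] [[0.7191, -0.1533], [0.7216, -0.1536], [0.7232, -0.1538]]
[329 172  34  38 994] [344.8 190.7] [[0.5674, -0.2309], [0.5675, -0.2325], [0.5676, -0.2334]]
[289 220  31  36 877] [304.  237.8] [[0.5163, -0.2758], [0.5156, -0.278], [0.5152, -0.2794]]
[329 263  27  35 801] [341.6 280.1] [[0.5483, -0.3344], [0.5481, -0.3376], [0.548, -0.3396]]
```

View pics/f.png

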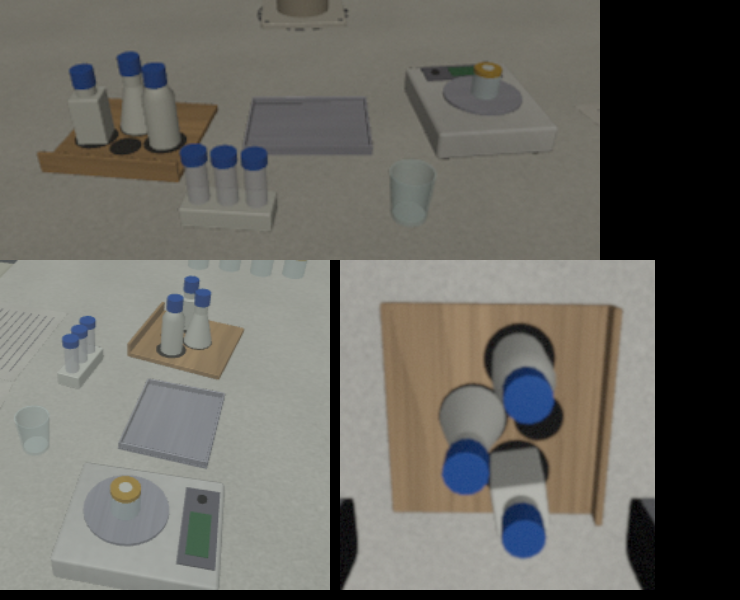

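The caps are back within 1 mm of their starting measurements: round (0.5674, -0.2309), flask (0.5156, -0.2780), square (0.548, -0.3396). The jar is on the pan, and the beaker and rack are undisturbed.

```bash
python3 -c "
from workcell import job_done
print(job_done())"
```

```text
the job is handed in; nothing more can be done
None
```

The job is handed in after about 37 s of robot time: the jar stands upright within about 2 mm of the pan's centre, and all three containers are back upright on their own pads, within about 1 mm of where they started.

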